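# Put the calibration standard away and load the sample analyser

## Task

The analyser has just been calibrated: press its hatch so that it springs open, take the calibration standard (the jar with the orange or red cap) out of the chamber, stand it in the nest of its blue box and lower the box lid shut over it. Stand every waiting white-capped sample jar upright in the chamber, centred on a sensor pad of its own, and with all of them in press the hatch down once more until it latches shut by itself. Raise the display by its orange tab so that it stays at 45 degrees, and leave the bottle, the flask and the dish where they are.

Things in the scene. Friction and masses are not known exactly. Their poses are not given: they have to be found in the camera images.
- analyser: low white and grey instrument, 280 mm deep (x) by 400 mm wide (y), deck 115 mm above the bench; origin at the centre of its underside, x away from the robot, y to the left seen from the robot (small yaw). Sample chamber under the hatch: a flat well 135 mm (x -75 to +60 mm) by 190 mm (y -180 to +10 mm), floor at z = 87 mm, so 28 mm deep: jars stand out of it. Left of it a console with the display. Fixed to the bench
- hatch (a joint): angle of the chamber's hatch, rad: 0 latched shut, 1.85 fully open, leaning back beyond upright. Push-push latch under its front edge: press that edge down 5 mm to a firm stop (angle -0.03; about 2 N, 5 to 8 N is a good press) and let go: it is freed and a damped spring swings it fully open in about 2 s. The same press at the end of shutting it makes it stay at 0; one more would free it
- hatch_push (a point): middle of the green push mark on the flat outer top of the hatch, 134 mm from the hinge line along the hatch, 21 mm from the free edge, 32 mm above the rim plane; z axis = outward normal. To shut the hatch push it round against its spring (2 to 4 N near the free edge) down to the stop and let go; it does not stay at angles between
- hatch_hinge (a point): middle of the hatch's hinge line along the analyser's y axis, at the far (+x) side of the chamber, 121 mm above the bench, level with the hatch's rim. Hatch: grey hood with a window, 155 mm long from hinge to free edge, 206 mm wide, 32 mm deep outside (sides 5 mm, top 7 mm thick); shut, its rim is 6 mm above the deck
- pad1 (a point): centre of the front left sensor pad, a bright disc 54 mm across, flush with the chamber floor (87 mm above the bench). The pads are 85 mm apart in the analyser's y and 56 mm apart in x; the rear ones lie 59 mm in front of the hatch's hinge line
- pad2 (a point): centre of the front right sensor pad, a bright disc 54 mm across, flush with the chamber floor (87 mm above the bench). The pads are 85 mm apart in the analyser's y and 56 mm apart in x; the rear ones lie 59 mm in front of the hatch's hinge line
- pad3 (a point): centre of the rear left sensor pad, a bright disc 54 mm across, flush with the chamber floor (87 mm above the bench). The pads are 85 mm apart in the analyser's y and 56 mm apart in x; the rear ones lie 59 mm in front of the hatch's hinge line
- pad4 (a point): centre of the rear right sensor pad, a bright disc 54 mm across, flush with the chamber floor (87 mm above the bench). The pads are 85 mm apart in the analyser's y and 56 mm apart in x; the rear ones lie 59 mm in front of the hatch's hinge line
- display (a joint): angle of the black display, rad: 0 folded flat, face up, on its console, 0.785 = 45 degrees; starts between 0 and 0.25. Plate 95 mm long (x), 120 mm wide (y), 12 mm thick, hinged along its FRONT edge, so the rear edge rises and comes towards the robot. Stiff hinge: it stays at any angle; lifting the tab takes about 5 N
- display_tab (a point): middle of the orange grip tab at the middle of the display's rear edge, 110 mm from the hinge line: 26 mm wide (y), it stands 24 mm out from the edge, 10 mm thick; below it is 25 mm of free space down to the deck. Pinched by its two sides from above it can turn between the fingers as the display rises
- display_hinge (a point): middle of the display's hinge line, which runs along the analyser's y; it lies 6 mm below the mid-plane of plate and tab
- box_nest (a point): centre of the nest floor in the blue clamshell box of the standard (box fixed to the bench): a square well 60 by 60 mm, floor 3 mm and rim 18 mm above the bench; the box is 84 mm (x) by 76 mm (y), its x axis points away from its front; the lid is hinged along its far (+x) side
- box_lid (a joint): angle of the box's translucent blue lid, rad: 0 shut, starts open at 1.35 to 1.75; stiff hinge, it stays where it is left and takes 1 to 2 N at its edge to move. A hollow lid 84 by 76 mm and 42 mm deep, which shuts over a standing jar
- box_lid_hinge (a point): middle of the box lid's hinge line, 18.5 mm above the bench, 42 mm behind the centre of the nest, along the box's y
- box_lid_top (a point): point on the flat outer top of the box lid, 70 mm from the hinge line along the lid and 42 mm above the lid's rim plane; z axis = outward normal of that top; when open this face looks away from the robot
- jar1_mid (a point): waiting sample jar with a WHITE cap, 44 mm across, 50 mm tall, 60 to 130 g, filled with brown meal, capped shut; the point is at its centre, 25 mm above its base; its z axis points up while it stands. Two to four of these four jars are there in any one run (None if absent), standing on the bench to the right of the analyser
- jar2_mid (a point): waiting sample jar with a WHITE cap, 44 mm across, 50 mm tall, 60 to 130 g, filled with brown meal, capped shut; the point is at its centre, 25 mm above its base; its z axis points up while it stands. Two to four of these four jars are there in any one run (None if absent), standing on the bench to the right of the analyser
- jar3_mid (a point): waiting sample jar with a WHITE cap, 44 mm across, 50 mm tall, 60 to 130 g, filled with brown meal, capped shut; the point is at its centre, 25 mm above its base; its z axis points up while it stands. Two to four of these four jars are there in any one run (None if absent), standing on the bench to the right of the analyser
- jar4_mid (a point): waiting sample jar with a WHITE cap, 44 mm across, 50 mm tall, 60 to 130 g, filled with brown meal, capped shut; the point is at its centre, 25 mm above its base; its z axis points up while it stands. Two to four of these four jars are there in any one run (None if absent), standing on the bench to the right of the analyser
- std_a_mid (a point): calibration standard, same size of jar (44 mm across, 50 mm tall), white filling and an ORANGE cap; the point is at its centre, 25 mm above its base. Only one of the two standards is there in any one run (None if absent); it stands in the closed chamber on the front left pad
- std_b_mid (a point): calibration standard, same size of jar (44 mm across, 50 mm tall), white filling and a RED cap; the point is at its centre, 25 mm above its base. Only one of the two standards is there in any one run (None if absent); it stands in the closed chamber on the rear right pad
- amber_bottle: bystander: amber bottle with black cap, 56 mm across, 110 mm tall; origin at its base
- flask: bystander: green conical flask, 80 mm across, 110 mm tall; origin at its base
- petri: bystander: flat covered glass dish, 94 mm across, 17 mm tall; origin at its base
There are look-alikes about, which are no part of the job. Leave any turquoise or yellow look-alike of the part that bears jar3_mid alone. What is shaped like the part that bears jar4_mid but turquoise is not meant.

How it is judged:
By the outcome, as a careful person would: the job done as asked, in the order asked, and still so for the second after the job is handed in, with the robot touching nothing.
Of jar1, jar2, jar3, jar4 only 2 to 4 are there at a start; the rules pass over those that are not, and their reading is None.
Of std_a, std_b only 1 to 1 are there at a start; the rules pass over those that are not, and their reading is None.
At some moment in a run one of jar1, jar2, jar3, jar4 may be knocked a few centimetres aside while the robot is not near it.
It also fails if it takes over 210 s, if anything falls off the work surface, if the arm or the gripper's body presses on something with over 40 N, if the wrist force passes 120 N, or if a joint passes its speed limit or range.

## Robot

A 6-joint arm with a two-finger parallel gripper is mounted at the origin on the work surface. World frame = base frame: x ahead of the robot, y to its left, z up, the work surface at z = 0. Lengths are in m, angles in rad, forces in N, time in s.
With the tool pointing down it reaches from about 0.325 to 0.75 m from the base axis. Payload 7.6 kg.
Tool frame: the origin (TCP) lies at the very end of the fingers, on their centre line; the grasp point (between the pads) lies 19 mm behind it; z points along the fingers, y is the line along which they close (so a half turn about z gives the same grasp; the last joint's range is limited). The gripper opens to 85 mm and grips with 20 to 120 N. Pads are 22 mm wide; open, the fingers measure 114 mm over their backs; the gripper's body (76 mm by 85 mm) begins 54 mm behind the grasp point. The pads swing forward as they close: fully open they stand 13 mm farther back than shut.
Start: joints at [1.183, 0.052, 1.401, -0, 1.689, -0.07], TCP at [0.164, 0.499, 0.231] pointing down, gripper open.
Joint ranges: [-2.9, 2.9], [-0.91, 2.17], [0.12, 2.37], [-1.06, 4.2], [0.26, 2.73], [-2.93, 2.93]. Speed limits (rad/s): [2.57, 2.57, 3.01, 3.14, 3.14, 3.14].

## Interface

Orientations are given as a unit quaternion [w, x, y, z].
In Python, from bench import get_obs, capture, camera_info, job_done gives the robot as it stands.
- The arm moves only by the tool apply_moves, never from a script. Its argument "commands" is a list of rows, each a list of 3 entries, a list of its own where there are three numbers: the gripper's target within -1 to 1 (shut at 1, half-way at 0, fully open at -1), then the shift along the tool's x, y, z normalised to -1 to 1, where 1 is 0.02 m, then the turn about the tool's z normalised to -1 to 1, where 1 is 0.08 rad. In form: [[gripper, [x, y, z], twist], ...]. A call has 1 to 10 rows; each row shifts and turns the commanded pose from where the row before left it, along the tool's axes as they then stand; what a row does not reach is not made up. A row lasts 1/12 s, in which the tool goes at most 41.7 mm and 7.16 degrees, less where a joint would pass 70% of its speed; a pose out of reach is approached as far as the arm can. A call with a number of a shift or a turn outside -1 to 1 is refused whole. A call with a gripper value outside its range is refused whole. The fingers move at their own pace and stop on an object; "force" is the grip in N (left out, the last holds). Time passes only in rows, so rows that do not move let the fingers close. It gives the time, the measured TCP pose, the force, the opening and the grip force at its end, in the units of the state.
- get_obs(): the state, without advancing time (a new reading comes with each control period).
- capture(name): name is "side" or "top" or "wrist"; returns (picture, depth): 400x640x3 uint8, blue, green, red; 400x640 float32, m along the optical axis (not along the pixel's ray), 0 where there is no reading.
- camera_info(name): a dict with "intrinsics" (3x3 intrinsics, pixels), "k1" (the pictures are not rectified: a ray, as slopes to the right and down, at radius r is drawn at 1 + k1 r^2 times it, then the intrinsics apply), "world_to_cam" (4x4, takes a point from world to camera coordinates); the wrist camera has in their place "mount" (4x4, takes a point from camera to tool coordinates, whose origin is the TCP and whose axes are the flange's). Camera axes: x right, y down, z forward; pixel columns grow to the right and rows downward; lengths in m; the calibration is good to about 2 mm. A picture is of the moment at which its call begins: read the wrist's pose just before it. camera_info takes no time and is no camera call.
- job_done(): hands the job in; it is judged then, once.
The state is a dict: "t": time; "joint_pos": joint angles; "dq": joint speeds; "joint_efforts": joint torques, N m; "tool_pos": TCP position; "tool_rot": TCP orientation; "contact_force": force on the tool from outside, world axes, zero at the start; "wrist_torque": the same for the moment, N m; "gripper_width": opening from 0.0 (shut) to 1.0 (fully open); "grasp_force": force on a finger pad.
Only numpy, scipy, OpenCV 4.12 (cv2) and the standard library are available. Lean on these libraries where they do the work, as an engineer would, in place of code of your own. Each camera call takes 0.05 s, during which the arm holds its last target. There are 200 camera calls.

## Working session

There is one attempt and no reset: what is moved stays moved. The work goes in short steps, Python scripts to look and compute and a tool call to move; the robot and the scene stay as the last step left them, time stands still between calls to the robot, and variables do not carry over. Pictures are saved under pics/ and viewed, at most 14 in all, crops included, and the job is handed in when it is done.

Besides the shell and the picture viewer there is one more tool, called after "Request:" by a JSON object that holds its "name" and its "arguments", one argument or row to a line. apply_moves: Moves the arm, as the interface text tells. Scaled input: -1 to 1 covers 0.02 m each way for a shift and 0.08 rad each way for a turn. Its arguments: {"type":"object","properties":{"commands":{"type":"array"},"force":{"type":"number"}},"required":["commands"]}

```bash
ls; mkdir -p pics; cat > h.py <<'E'
import numpy as np, cv2
from bench import get_obs, capture, camera_info, job_done
from scipy.spatial.transform import Rotation as R
def Rt(q): return R.from_quat([q[1],q[2],q[3],q[0]]).as_matrix()
def campose(name,obs=None):
    ci=camera_info(name)
    if name=="wrist":
        T=np.eye(4);T[:3,:3]=Rt(obs["tool_rot"]);T[:3,3]=obs["tool_pos"]
        return ci,T@np.array(ci["mount"])
    return ci,np.linalg.inv(np.array(ci["world_to_cam"]))
def shot(name,file=None):
    o=get_obs();p,d=capture(name);ci,T=campose(name,o)
    if file: cv2.imwrite("pics/"+file,p)
    return p,d,ci,T
def slopes(ci,uv):
    K=np.array(ci["intrinsics"]);k=ci["k1"]
    uv=np.atleast_2d(np.array(uv,float));s=np.c_[(uv[:,0]-K[0,2])/K[0,0],(uv[:,1]-K[1,2])/K[1,1]]
    u=s.copy()
    for _ in range(20): u=s/(1+k*(u**2).sum(1,keepdims=True))
    return u
def onplane(ci,T,uv,z):
    u=slopes(ci,uv);d=np.c_[u,np.ones(len(u))]@T[:3,:3].T;o=T[:3,3]
    return o+d*((z-o[2])/d[:,2])[:,None]
def bydepth(ci,T,uv,d):
    u=slopes(ci,uv);d=np.atleast_1d(d)[:,None]
    return (np.c_[u,np.ones(len(u))]*d)@T[:3,:3].T+T[:3,3]
def cloud(ci,T,d):
    v,u=np.mgrid[0:400,0:640];return bydepth(ci,T,np.c_[u.ravel(),v.ravel()],d.ravel()).reshape(400,640,3)
def proj(ci,T,P):
    c=(np.atleast_2d(P)-T[:3,3])@T[:3,:3];s=c[:,:2]/c[:,2:];s=s*(1+ci["k1"]*(s**2).sum(1,keepdims=True))
    K=np.array(ci["intrinsics"]);return np.c_[s[:,0]*K[0,0]+K[0,2],s[:,1]*K[1,1]+K[1,2]]
E
python3 - <<'E'
from h import *
np.set_printoptions(precision=4,suppress=True)
print(get_obs())
for n in("top","side","wrist"):
    p,d,ci,T=shot(n,n+"0.png");np.savez(n+"0.npz",p=p,d=d);print(n,T,ci["k1"],ci["intrinsics"])
E
```

```text
pics
{'t': 0.0, 'joint_pos': array([ 1.1827,  0.0528,  1.4018, -0.    ,  1.6886, -0.0703]), 'dq': array([0.0008, 0.0024, 0.0007, 0.0011, 0.0004, 0.0017]), 'joint_efforts': array([ -0.0006, -38.1672, -36.0182,  -0.0001,   0.0062,   0.    ]), 'tool_pos': array([0.1639, 0.4984, 0.2304]), 'tool_rot': array([-0.0002,  0.1582,  0.9874, -0.0008]), 'contact_force': array([ 0.5646, -0.4602, -0.2788]), 'wrist_torque': array([-0.0439, -0.0227, -0.0202]), 'grasp_force': 0.0, 'gripper_width': 1.0018749559726707}
top [[ 0.0259 -0.9921  0.1224  0.3682]
 [-0.9995 -0.0276 -0.012  -0.0528]
 [ 0.0153 -0.122  -0.9924  1.4153]
 [ 0.      0.      0.      1.    ]] -0.05984221072691379 [[434.1548   0.     319.7739]
 [  0.     434.1548 197.7956]
 [  0.       0.       1.    ]]
side [[ 0.776  -0.3313  0.5367 -0.1681]
 [-0.6307 -0.4101  0.6588 -0.9006]
 [ 0.0019 -0.8498 -0.5271  0.7877]
 [ 0.      0.      0.      1.    ]] -0.13244957380400982 [[506.9924   0.     319.6868]
 [  0.     506.9924 201.8138]
 [  0.       0.       1.    ]]
wrist [[ 0.3118  0.9162  0.2518  0.1004]
 [ 0.9502 -0.2999 -0.0853  0.5208]
 [-0.0026  0.2658 -0.964   0.3737]
 [ 0.      0.      0.      1.    ]] -0.010245692822850594 [[276.2992   0.     321.6882]
 [  0.     276.2992 201.6841]
 [  0.       0.       1.    ]]
```

View pics/top0.png

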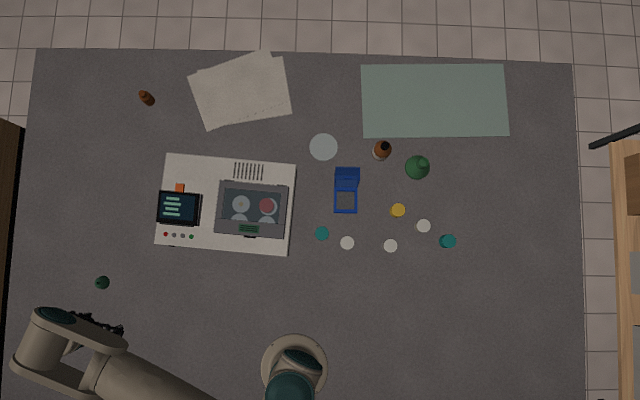

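View pics/side0.png

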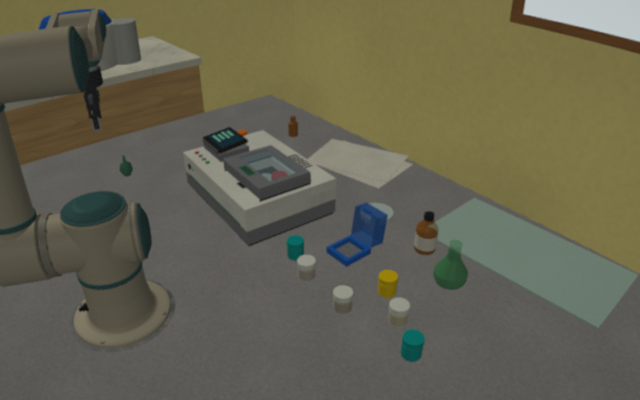

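The top view shows three white-capped jars at about (347,243), (390,245) and (423,226). The turquoise caps at (322,233) and (447,241) and the yellow one at (398,210) are look-alikes, so they stay. The standard has a red cap (266,205) on the rear right pad, the box is at (345,200) with its lid open to the far side, and the orange tab is at (180,188).

```bash
python3 - <<'E'
from h import *
np.set_printoptions(precision=4,suppress=True)
z=np.load("top0.npz");p,d=z["p"],z["d"];ci,T=campose("top");hsv=cv2.cvtColor(p,cv2.COLOR_BGR2HSV)
C=cloud(ci,T,d)
def blobs(m,name,zz,amin=20):
    n,l,s,c=cv2.connectedComponentsWithStats(m.astype(np.uint8))
    for i in range(1,n):
        if s[i,4]>=amin: 
            q=C[l==i]; print(name,c[i],s[i,2:],onplane(ci,T,c[i],zz)[0],"depth med z",np.median(q[:,2]))
H,S,V=hsv[...,0],hsv[...,1],hsv[...,2]
roi=np.zeros(H.shape,bool);roi[140:270,140:470]=1
w=roi&(S<45)&(V>130)
x=w.copy();x[:,:305]=0
blobs(x,"white",0.05)
blobs(roi&(S>100)&(H>5)&(H<15)&(V>120),"orange",0.14)
blobs(roi&(S>60)&((H<5)|(H>175))&(V>60),"red",0.137)
blobs(roi&(S>120)&(H>105)&(H<130),"blue",0.03)
x=roi&(S>60)&(H>45)&(H<85);x[:,300:]=0
blobs(x,"green",0.153,10)
# analyser by height
a=(C[...,2]>0.10)&(C[...,2]<0.2)&(C[...,0]>0.2)&(d>0);a[:,305:]=0;a[:145]=0;a[265:]=0
n,l,s,c=cv2.connectedComponentsWithStats(a.astype(np.uint8));i=1+np.argmax(s[1:,4]);print(s[i],c[i])
m=(l==i)
q=C[m];deck=q[abs(q[:,2]-np.median(q[:,2]))<0.02];print("deckz",np.median(q[:,2]))
r=cv2.minAreaRect((deck[:,:2]*1000).astype(np.float32));print("rect",r)
cv2.imwrite("pics/crop0.png",cv2.resize(p[140:270,140:470],None,fx=2.4,fy=2.4,interpolation=cv2.INTER_CUBIC))
E
```

```text
white [423.2353 225.1691] [ 13  13 136] [ 0.4583 -0.3991  0.05  ] depth med z 0.04953695324624274
white [346.617  242.2766] [ 14  13 141] [ 0.3984 -0.157   0.05  ] depth med z 0.049456376735917296
white [390.     245.1277] [ 13  13 141] [ 0.3929 -0.2937  0.05  ] depth med z 0.049591656408102924
orange [178.5645 187.129 ] [ 8  9 62] [0.5457 0.3524 0.14  ] depth med z 0.16170110809795213
red [265.7407 204.7901] [ 15  14 162] [0.5005 0.0911 0.137 ] depth med z 0.14964633557679163
blue [346.173  184.7484] [ 26  46 763] [ 0.5838 -0.1536  0.03  ] depth med z 0.021040720756245967
green [172.5238 198.2857] [14  4 42] [0.5103 0.364  0.153 ] depth med z 0.1599776571842444
green [171.8909 203.4364] [18  4 55] [0.4951 0.3648 0.153 ] depth med z 0.15899026445376374
green [171.439  208.3415] [14  4 41] [0.4807 0.3652 0.153 ] depth med z 0.15659629168624511
green [171.12 213.52] [17  5 50] [0.4654 0.3651 0.153 ] depth med z 0.15576521576825886
green [248.443  228.0443] [ 20   9 158] [0.4296 0.1368 0.153 ] depth med z 0.15350195861386073
green [190.5333 236.1333] [ 4  5 15] [0.4013 0.304  0.153 ] depth med z 0.11720492401002147
[  154   153   142   104 12174] [225.2346 204.0693]
deckz 0.11718448574083329
rect ((505.0466613769531, 217.44979858398438), (399.63763427734375, 282.4437255859375), 86.19876098632812)
```

View pics/crop0.png

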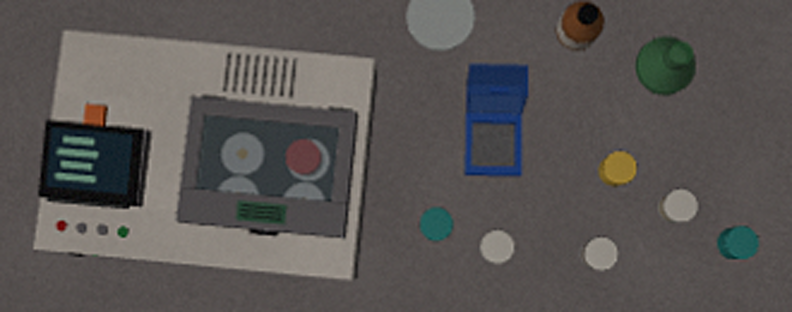

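The enlarged crop confirms the red-capped standard on the rear right pad, seen through the window. It also confirms the three white jars, with the yellow one and the two turquoise ones as look-alikes.

The analyser is centred at (0.505, 0.217) with yaw -3.8°. The push mark at (0.430, 0.137) and the red cap both agree with the stated geometry. I'll start by moving above the push mark while I measure the rest.

Request:
{"name": "apply_moves", "arguments": {
  "commands": [
    [1, [0, 0, 0], -0.785],
    [1, [0, 0, 0], -0.785],
    [1, [0, 0, 0], -0.785],
    [1, [0, 0, 0], -0.785],
    [1, [-0.85, -1, 0], 0],
    [1, [-0.85, -1, 0], 0],
    [1, [-0.85, -1, 0], 0],
    [1, [-0.85, -1, 0], 0],
    [1, [-0.85, -1, 0], 0],
    [1, [-0.85, -1, 0], 0]
  ],
  "force": 40
}}

```text
t: 0.98
tool_pos: [0.2583, 0.3711, 0.231]
tool_rot: [-0.0, 0.033, 0.999, -0.0]
contact_force: [0.4, 0.7, -0.7]
gripper_width: 0.001
grasp_force: 0.0
```

```bash
cat >> h.py <<'E'
AC=np.array([.505,.2174]);YAW=np.deg2rad(-3.8)
AX=np.array([np.cos(YAW),np.sin(YAW)]);AY=np.array([-AX[1],AX[0]])
def a2w(x,y,z): return np.r_[AC+x*AX+y*AY,z]
def w2a(p): d=np.array(p[:2])-AC;return np.r_[d@AX,d@AY]
def plan(target,o=None):
    o=o or get_obs();M=Rt(o["tool_rot"]);v=M.T@(np.array(target)-o["tool_pos"])/.02
    y=M[:,1];print("t %.2f tcp %s yawY %.1f units %s"%(o["t"],np.round(o["tool_pos"],4),np.degrees(np.arctan2(y[1],y[0])),np.round(v,2)),"F",np.round(o["contact_force"],1),"w %.2f g %.1f"%(o["gripper_width"],o["grasp_force"]))
E
python3 - <<'E'
from h import *
np.set_printoptions(precision=4,suppress=True)
z=np.load("top0.npz");p,d=z["p"],z["d"];ci,T=campose("top");hsv=cv2.cvtColor(p,cv2.COLOR_BGR2HSV)
C=cloud(ci,T,d);H,S,V=cv2.split(hsv)
m=((S>120)&(H>105)&(H<130)&(V>40));m[:,:320]=0;m[:,380:]=0
q=C[m]
# box: rim points
rim=q[(abs(q[:,2]-.018)<.012)]
print("rim rect",cv2.minAreaRect((rim[:,:2]*1000).astype(np.float32)),len(rim))
hi=q[q[:,2]>.04];
y0=np.median(q[:,1]);s=hi[abs(hi[:,1]-y0)<.02]
for zz in np.arange(.04,.125,.01):
    k=s[abs(s[:,2]-zz)<.005]; 
    if len(k): print("%.2f"%zz,np.round(k[:,0].min(),3),np.round(k[:,0].max(),3),len(k))
# display
sc=C[(S>0)]
lo=C[195:232,155:200].reshape(-1,3);
A=np.array([w2a(c) for c in lo]);k=lo[:,2]>.13
A=A[k];zz=lo[k,2];f=np.linalg.lstsq(np.c_[A[:,0],A[:,1],np.ones(len(A))],zz,rcond=None)[0]
print("display plane",f,"angle",np.arctan(f[0]),"x range",A[:,0].min(),A[:,0].max(),"y",A[:,1].min(),A[:,1].max(), "resid",np.std(zz-np.c_[A[:,0],A[:,1],np.ones(len(A))]@f))
t=(S>100)&(H>5)&(H<15)&(V>120);t[:140]=0;t[270:]=0;t[:,300:]=0;t[:,:140]=0
q=C[t];A=np.array([w2a(c) for c in q]);print("tab",A.min(0),A.max(0),np.median(A,0),np.median(q[:,2]),q[:,2].min(),q[:,2].max())
plan(a2w(-.07,-.085,.23))
for n,x,y in(("pad1",-.051,-.0425),("pad2",-.051,-.1275),("pad3",.005,-.0425),("pad4",.005,-.1275),("push",-.07,-.085),("hinge",.064,-.085)):print(n,a2w(x,y,0)[:2])
E
```

```text
rim rect ((549.1931762695312, -152.7921142578125), (106.36537170410156, 74.86650085449219), 1.3903815746307373) 411
0.09 0.605 0.631 21
0.10 0.59 0.629 134
0.11 0.59 0.6 14
display plane [-0.4155 -1.1482  0.2863] angle -0.39378555199972043 x range -0.11863656749560678 0.012024256961162643 y -0.2786252733175854 0.18860196968182438 resid 0.06767858642903862
tab [-0.1186 -0.2786] [0.0405 0.1413] [0.0291 0.1294] 0.16170110809795213 0.155133757411821 1.415265193831045
t 0.98 tcp [0.2583 0.3711 0.231 ] yawY 86.2 units [ -9.32 -11.1    0.05] F [ 0.4  0.7 -0.7] w 0.00 g 0.0
pad1 [0.4513 0.1784]
pad2 [0.4457 0.0936]
pad3 [0.5072 0.1747]
pad4 [0.5015 0.0898]
push [0.4295 0.1372]
hinge [0.5632 0.1283]
```

Request:
{"name": "apply_moves", "arguments": {
  "commands": [
    [1, [-0.85, -1, 0], 0],
    [1, [-0.85, -1, 0], 0],
    [1, [-0.85, -1, 0], 0],
    [1, [-0.85, -1, 0], 0],
    [1, [-0.85, -1, 0], 0],
    [1, [-0.85, -1, 0], 0],
    [1, [-0.85, -1, 0.7], 0],
    [1, [-0.85, -1, 0.7], 0],
    [1, [-0.85, -1, 0.7], 0],
    [1, [-0.85, -1, 0.7], 0]
  ]
}}

```text
t: 1.82
tool_pos: [0.4146, 0.1601, 0.1745]
tool_rot: [-0.0, 0.033, 0.999, 0.0]
contact_force: [1.3, 0.3, -0.5]
gripper_width: -0.001
grasp_force: 0.0
```

```bash
python3 - <<'E'
from h import *
plan(a2w(-.07,-.085,.156))
E
```

```text
t 1.82 tcp [0.4146 0.1601 0.1745] yawY 86.2 units [-0.82 -1.09  0.93] F [ 1.3  0.3 -0.5] w -0.00 g 0.0
```

Request:
{"name": "apply_moves", "arguments": {
  "commands": [
    [1, [-0.8, -1, 0], 0],
    [1, [0, 0, 0.8], 0],
    [1, [0, 0, 0.1], 0],
    [1, [0, 0, 0.1], 0],
    [1, [0, 0, 0.05], 0]
  ]
}}

```text
t: 2.23
tool_pos: [0.4285, 0.1408, 0.1543]
tool_rot: [-0.0, 0.033, 0.999, 0.0]
contact_force: [0.1, 0.2, -0.3]
gripper_width: 0.001
grasp_force: 0.0
```

Request:
{"name": "apply_moves", "arguments": {
  "commands": [
    [1, [0, 0, 0.1], 0],
    [1, [0, 0, 0.1], 0],
    [1, [0, 0, 0.05], 0],
    [1, [0, 0, 0], 0]
  ]
}}

```text
t: 2.57
tool_pos: [0.4287, 0.1408, 0.1495]
tool_rot: [0.0, 0.033, 0.999, 0.0]
contact_force: [-1.8, 1.1, 1.3]
gripper_width: 0.0
grasp_force: 0.8
```

Request:
{"name": "apply_moves", "arguments": {
  "commands": [
    [1, [0, 0, 0.1], 0],
    [1, [0, 0, 0.05], 0],
    [1, [0, 0, 0], 0]
  ]
}}

```text
t: 2.82
tool_pos: [0.4289, 0.1408, 0.1489]
tool_rot: [0.001, 0.033, 0.999, 0.001]
contact_force: [-9.2, -0.6, 17.2]
gripper_width: -0.002
grasp_force: 8.4
```

Request:
{"name": "apply_moves", "arguments": {
  "commands": [
    [1, [0.2, 0, -0.5], 0],
    [1, [0.8, 0, -1], 0],
    [1, [1, 0, -1], 0],
    [1, [1, 0, -1], 0],
    [1, [1, 0, -1], 0],
    [1, [0, 0, 0], 0],
    [1, [0, 0, 0], 0],
    [1, [0, 0, 0], 0],
    [1, [0, 0, 0], 0],
    [1, [0, 0, 0], 0]
  ]
}}

```text
t: 3.65
tool_pos: [0.349, 0.1454, 0.235]
tool_rot: [-0.001, 0.034, 0.999, -0.0]
contact_force: [0.0, -1.1, -0.5]
gripper_width: 0.003
grasp_force: 0.0
```

Request:
{"name": "apply_moves", "arguments": {
  "commands": [
    [-0.4, [0, 0, 0], 0],
    [-0.4, [0, 0, 0], 0],
    [-0.4, [0, 0, 0], 0],
    [-0.4, [0, 0, 0], 0],
    [-0.4, [0, 0, 0], 0],
    [-0.4, [0, 0, 0], 0],
    [-0.4, [0, 0, 0], 0],
    [-0.4, [0, 0, 0], 0],
    [-0.4, [0, 0, 0], 0],
    [-0.4, [0, 0, 0], 0]
  ]
}}

```text
t: 4.48
tool_pos: [0.349, 0.1457, 0.2363]
tool_rot: [0.0, 0.033, 0.999, 0.0]
contact_force: [-0.4, 0.2, 0.1]
gripper_width: 0.702
grasp_force: 0.0
```

```bash
python3 - <<'E'
from h import *
np.set_printoptions(precision=4,suppress=True)
p,d,ci,T=shot("wrist","w1.png");np.savez("w1.npz",p=p,d=d,T=T);plan(a2w(.005,-.1275,.2))
E
```

```text
t 4.53 tcp [0.3489 0.1457 0.2363] yawY 86.2 units [-7.8  -2.28  1.82] F [ 0.4 -0.7  0.5] w 0.70 g 0.0
```

View pics/w1.png

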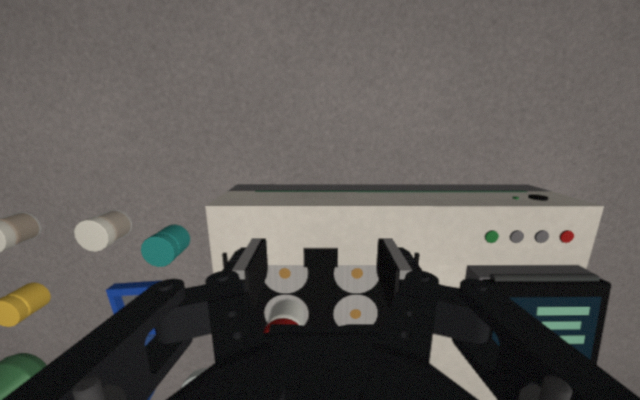

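The hatch is open. The pad centres show as orange dots at (285,273), (357,273) and (356,314), and the standard with its red cap is at about (286,312). I'll refine the pad positions from these dots.

```bash
python3 - <<'E'
from h import *
np.set_printoptions(precision=4,suppress=True)
z=np.load("w1.npz");p,d,T=z["p"],z["d"],z["T"];ci=camera_info("wrist")
H,S,V=cv2.split(cv2.cvtColor(p,cv2.COLOR_BGR2HSV))
m=((S>60)&(H>8)&(H<28)).astype(np.uint8);m[:255]=0;m[330:]=0;m[:,:265]=0;m[:,375:]=0
n,l,s,c=cv2.connectedComponentsWithStats(m)
for i in range(1,n):
    if s[i,4]>8: w=onplane(ci,T,c[i],.087)[0];print(c[i],s[i,4],w,w2a(w))
p,d,ci,T=shot("top","top1.png");np.savez("top1.npz",p=p,d=d)
H,S,V=cv2.split(cv2.cvtColor(p,cv2.COLOR_BGR2HSV))
m=((S>120)&((H<6)|(H>174))&(V>50)).astype(np.uint8);m[:140]=0;m[270:]=0;m[:,:210]=0;m[:,310:]=0
n,l,s,c=cv2.connectedComponentsWithStats(m)
for i in range(1,n):
    if s[i,4]>8: w=onplane(ci,T,c[i],.137)[0];print("red",c[i],s[i],w,w2a(w))
# display, box with depth filter
C=cloud(ci,T,d);q=C[190:235,150:205].reshape(-1,3);A=np.array([w2a(x) for x in q]);k=(q[:,2]>.13)&(q[:,2]<.2);A=A[k];zz=q[k,2]
f=np.linalg.lstsq(np.c_[A,np.ones(len(A))],zz,rcond=None)[0];r=zz-np.c_[A,np.ones(len(A))]@f;g=abs(r)<.005
f=np.linalg.lstsq(np.c_[A[g],np.ones(g.sum())],zz[g],rcond=None)[0];print("disp",f,np.arctan(f[0]),A[g].min(0),A[g].max(0),g.sum(),np.std(zz[g]-np.c_[A[g],np.ones(g.sum())]@f))
E
```

```text
[284.4216 272.9314] 102 [0.4469 0.0959 0.087 ] [-0.0499 -0.1251]
[356.566  272.9151] 106 [0.4524 0.1811 0.087 ] [-0.05   -0.0398]
[355.1    313.5111] 90 [0.5085 0.1775 0.087 ] [ 0.0062 -0.0396]
red [265.8448 204.9828] [259 198  15  15 174] [0.4999 0.0908 0.137 ] [ 0.0033 -0.1267]
disp [0.1176 0.0112 0.1584] 0.11709564898785058 [-0.0802  0.0683] [0.0223 0.1879] 1261 0.0021594253763754213
```

Request:
{"name": "apply_moves", "arguments": {
  "commands": [
    [-0.4, [-1, -0.3, 0], 0],
    [-0.4, [-1, -0.3, 0], 0],
    [-0.4, [-1, -0.3, 0], 0],
    [-0.4, [-1, -0.3, 0], 0],
    [-0.4, [-1, -0.3, 0], 0],
    [-0.4, [-1, -0.3, 0], 0],
    [-0.4, [-1, -0.4, 0.5], 0],
    [-0.4, [-0.8, 0, 1], 0],
    [-0.4, [0, 0, 0.5], 0],
    [-0.4, [0, 0, 0], 0]
  ]
}}

```text
t: 5.42
tool_pos: [0.5005, 0.0911, 0.193]
tool_rot: [-0.003, 0.034, 0.999, -0.0]
contact_force: [0.0, 0.6, 0.2]
gripper_width: 0.7
grasp_force: 0.0
```

```bash
python3 - <<'E'
from h import *
plan(a2w(.0045,-.1265,.107))
E
```

```text
t 5.42 tcp [0.5005 0.0911 0.193 ] yawY 86.2 units [-0.06 -0.    4.3 ] F [0.  0.6 0.2] w 0.70 g 0.0
```

Request:
{"name": "apply_moves", "arguments": {
  "commands": [
    [-0.4, [0, 0, 1], 0],
    [-0.4, [0, 0, 1], 0],
    [-0.4, [0, 0, 1], 0],
    [-0.4, [0, 0, 0.8], 0],
    [-0.4, [0, 0, 0.5], 0],
    [1, [0, 0, 0], 0],
    [1, [0, 0, 0], 0],
    [1, [0, 0, 0], 0],
    [1, [0, 0, 0], 0],
    [1, [0, 0, 0], 0]
  ],
  "force": 30
}}

```text
t: 6.25
tool_pos: [0.5021, 0.0914, 0.1114]
tool_rot: [0.001, 0.033, 0.999, 0.0]
contact_force: [0.5, -1.0, -2.0]
gripper_width: 0.506
grasp_force: 31.7
```

Request:
{"name": "apply_moves", "arguments": {
  "commands": [
    [1, [0, 0, 0], 0],
    [1, [0, 0, -0.5], 0],
    [1, [0, 0, -1], 0],
    [1, [0, 0, -1], 0],
    [1, [0, 0, -1], 0],
    [1, [0, 0, -1], 0]
  ]
}}

```text
t: 6.75
tool_pos: [0.5017, 0.0914, 0.2022]
tool_rot: [0.0, 0.033, 0.999, 0.0]
contact_force: [-0.4, 0.1, -0.5]
gripper_width: 0.508
grasp_force: 31.7
```

```bash
python3 - <<'E'
from h import *
np.set_printoptions(precision=4,suppress=True)
z=np.load("top1.npz");p,d=z["p"],z["d"];ci,T=campose("top")
cv2.imwrite("pics/box1.png",cv2.resize(p[150:250,300:420],None,fx=6,fy=6,interpolation=cv2.INTER_CUBIC))
plan([.538,-.153,.2])
H,S,V=cv2.split(cv2.cvtColor(p,cv2.COLOR_BGR2HSV))
m=((S>120)&(H>105)&(H<130));m[:150]=0;m[230:]=0;m[:,:320]=0;m[:,375:]=0
# front edge and sides of the base: rows near front
for r in range(186,216,2):
    c=np.where(m[r])[0]
    if len(c):
        w=onplane(ci,T,[[c[0]-.5,r],[c[-1]+.5,r]],.018);print(r,c[0],c[-1],w[:,:2].ravel())
c=np.where(m[:,345])[0];print(c, onplane(ci,T,[345,c[-1]+.5],.018))
E
```

```text
t 6.75 tcp [0.5017 0.0914 0.2022] yawY 86.2 units [ -2.63 -12.07   0.11] F [-0.4  0.1 -0.5] w 0.51 g 31.7
186 335 357 [ 0.5805 -0.1165  0.5826 -0.1915]
188 334 356 [ 0.5738 -0.1134  0.5759 -0.1884]
190 334 356 [ 0.5672 -0.1136  0.5693 -0.1885]
192 334 356 [ 0.5607 -0.1137  0.5628 -0.1886]
194 334 356 [ 0.5541 -0.1139  0.5562 -0.1887]
196 334 356 [ 0.5476 -0.114   0.5497 -0.1888]
198 334 356 [ 0.541  -0.1141  0.5431 -0.1889]
200 334 356 [ 0.5345 -0.1143  0.5366 -0.189 ]
202 334 356 [ 0.528  -0.1144  0.53   -0.1891]
204 334 356 [ 0.5215 -0.1146  0.5235 -0.1892]
206 334 356 [ 0.5149 -0.1147  0.517  -0.1893]
208 334 356 [ 0.5084 -0.1149  0.5105 -0.1894]
210 334 356 [ 0.5019 -0.115   0.504  -0.1895]
212 334 356 [ 0.4955 -0.1152  0.4975 -0.1896]
[167 168 169 170 171 172 173 174 175 176 177 178 179 180 181 182 183 184
 185 186 187 188 189 190 191 209 210 211 212] [[ 0.4948 -0.1524  0.018 ]]
```

View pics/box1.png

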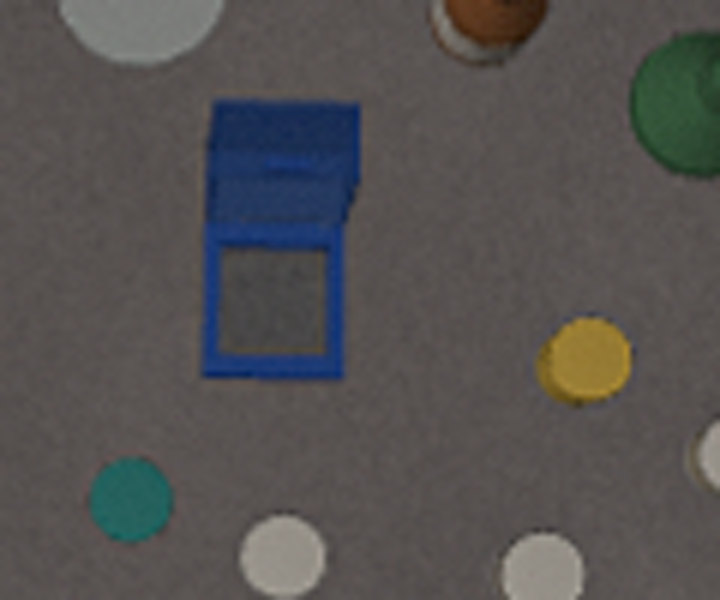

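The box fits what's given: front edge at x = 0.495 and width about 75 mm. The nest centre is therefore about (0.536, -0.152), and the lid stands just past upright. I'll carry the standard over.

Request:
{"name": "apply_moves", "arguments": {
  "commands": [
    [1, [0, -1, 0], 0],
    [1, [0, -1, 0], 0],
    [1, [0, -1, 0], 0],
    [1, [0, -1, 0], 0],
    [1, [-0.25, -1, 0], 0],
    [1, [-0.25, -1, 0], 0],
    [1, [-0.5, -1, 0], 0],
    [1, [-0.5, -1, 0], 0],
    [1, [-0.5, -1, 0], 0],
    [1, [-0.5, -1, 0], 0]
  ]
}}

```text
t: 7.58
tool_pos: [0.5386, -0.1126, 0.2013]
tool_rot: [0.0, 0.033, 0.999, -0.0]
contact_force: [0.3, -0.5, -0.2]
gripper_width: 0.505
grasp_force: 31.8
```

Request:
{"name": "apply_moves", "arguments": {
  "commands": [
    [1, [0, -1, 0], 0],
    [1, [0, -1, 0.5], 0],
    [1, [0, 0, 1], 0],
    [1, [0, 0, 1], 0],
    [1, [0, 0, 1], 0],
    [1, [0, 0, 0.5], 0],
    [1, [0, 0, 0], 0]
  ]
}}

```text
t: 8.17
tool_pos: [0.5344, -0.151, 0.1182]
tool_rot: [-0.002, 0.033, 0.999, 0.001]
contact_force: [-0.8, -0.1, -0.8]
gripper_width: 0.502
grasp_force: 31.8
```

```bash
python3 - <<'E'
from h import *
plan([.536,-.152,.028])
shot("side","s2.png")
E
```

```text
t 8.17 tcp [ 0.5344 -0.151   0.1182] yawY 86.2 units [-0.1  -0.05  4.51] F [-0.8 -0.1 -0.8] w 0.50 g 31.8
```

View pics/s2.png

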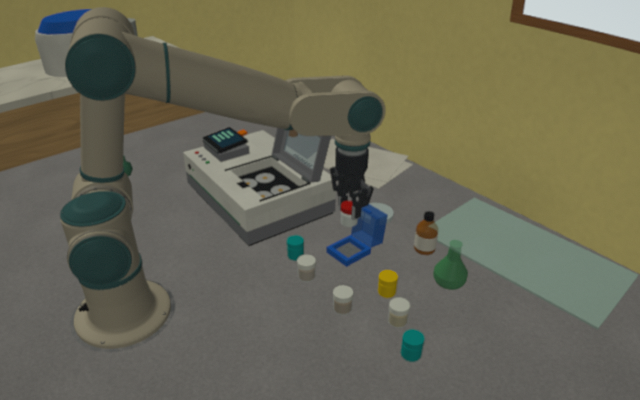

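The red-capped standard is in the grip at (348,213), above the box. Lowering it now.

Request:
{"name": "apply_moves", "arguments": {
  "commands": [
    [1, [0, 0, 1], 0],
    [1, [0, 0, 1], 0],
    [1, [0, 0, 1], 0],
    [1, [0, 0, 1], 0],
    [1, [0, 0, 0.3], 0],
    [1, [0, 0, 0.1], 0],
    [1, [0, 0, 0], 0]
  ]
}}

```text
t: 8.8
tool_pos: [0.5364, -0.1516, 0.0337]
tool_rot: [0.001, 0.033, 0.999, -0.0]
contact_force: [0.1, 0.1, -1.0]
gripper_width: 0.502
grasp_force: 31.8
```

Request:
{"name": "apply_moves", "arguments": {
  "commands": [
    [1, [0, 0, 0.15], 0],
    [1, [0, 0, 0.1], 0],
    [1, [0, 0, 0], 0]
  ]
}}

```text
t: 9.05
tool_pos: [0.5359, -0.1515, 0.0279]
tool_rot: [0.001, 0.033, 0.999, -0.0]
contact_force: [0.2, -0.8, -1.0]
gripper_width: 0.501
grasp_force: 31.8
```

Request:
{"name": "apply_moves", "arguments": {
  "commands": [
    [-0.4, [0, 0, 0], 0],
    [-0.4, [0, 0, 0], 0],
    [-0.4, [0, 0, 0], 0],
    [-0.4, [0, 0, -0.5], 0],
    [-0.4, [0, 0, -1], 0],
    [-0.4, [0, 0, -1], 0],
    [-0.4, [0, 0, -1], 0],
    [-0.4, [0, 0, -1], 0],
    [-0.4, [0, 0, -1], 0],
    [1, [0, 0, -1], 0]
  ]
}}

```text
t: 9.88
tool_pos: [0.5356, -0.1514, 0.1594]
tool_rot: [0.001, 0.033, 0.999, -0.0]
contact_force: [0.5, 0.2, 0.6]
gripper_width: 0.576
grasp_force: 0.0
```

Request:
{"name": "apply_moves", "arguments": {
  "commands": [
    [1, [-1, 0, -1], 0],
    [1, [-1, 0, -0.5], 0],
    [1, [-1, 0, 0], 0],
    [1, [-1, 0, 0], 0],
    [1, [-1, 0, 0], 0],
    [1, [-1, 0, 0], 0],
    [1, [-1, -0.4, 0], 0],
    [1, [-0.4, 0, 0], 0],
    [1, [0, 0, 0], 0]
  ]
}}

```text
t: 10.63
tool_pos: [0.6836, -0.1695, 0.1871]
tool_rot: [0.0, 0.033, 0.999, 0.0]
contact_force: [0.1, -0.1, -0.8]
gripper_width: 0.001
grasp_force: 0.0
```

```bash
python3 - <<'E'
from h import *
np.set_printoptions(precision=4,suppress=True)
plan([.685,-.153,.085])
p,d,ci,T=shot("wrist","w3.png");C=cloud(ci,T,d)
H,S,V=cv2.split(cv2.cvtColor(p,cv2.COLOR_BGR2HSV))
m=((S>100)&(H>105)&(H<130)&(d>0)&(C[...,2]<.15));q=C[m];hi=q[q[:,2]>.06]
print(len(q),hi.min(0),hi.max(0));
for zz in np.arange(.02,.12,.01):
    k=q[(abs(q[:,2]-zz)<.005)]
    if len(k)>3: print("%.2f"%zz,np.percentile(k[:,0],[2,98]),np.percentile(k[:,1],[2,98]))
E
```

```text
t 10.63 tcp [ 0.6836 -0.1695  0.1871] yawY 86.2 units [-0.01  0.82  5.11] F [ 0.1 -0.1 -0.8] w 0.00 g 0.0
8064 [ 0.5505 -0.2565  0.0949] [0.6884 0.0294 0.1185]
0.02 [0.4981 0.5795] [-0.1873 -0.1129]
0.10 [0.5906 0.6305] [-0.1853 -0.1129]
0.11 [0.5926 0.6003] [-0.1609 -0.138 ]
```

View pics/w3.png

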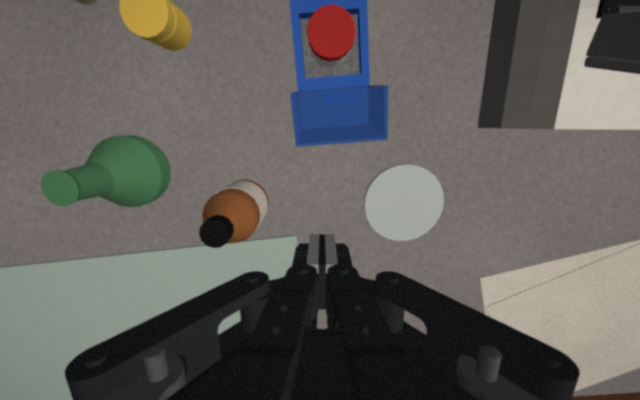

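The standard stands in the nest (red cap at (331,32)). The lid's edge is at z = 0.10, spanning x = 0.59 to 0.63. I'll drop behind it and push it over.

Request:
{"name": "apply_moves", "arguments": {
  "commands": [
    [1, [0, 0.85, 1], 0],
    [1, [0, 0, 1], 0],
    [1, [0, 0, 1], 0],
    [1, [0, 0, 1], 0],
    [1, [0, 0, 1], 0],
    [1, [0.5, 0, 0], 0],
    [1, [0.5, 0, 0], 0],
    [1, [0.5, 0, 0], 0],
    [1, [0.5, 0, 0], 0],
    [1, [0.5, 0, 0], 0]
  ]
}}

```text
t: 11.52
tool_pos: [0.6337, -0.1489, 0.0889]
tool_rot: [0.002, 0.033, 0.999, -0.0]
contact_force: [4.2, -1.0, 2.1]
gripper_width: -0.002
grasp_force: 1.7
```

Request:
{"name": "apply_moves", "arguments": {
  "commands": [
    [1, [0.5, 0, 0], 0],
    [1, [0.5, 0, 0], 0],
    [1, [0.5, 0, 0], 0],
    [1, [0.5, 0, 0], 0],
    [1, [0.5, 0, 0], 0],
    [1, [0.5, 0, 0], 0],
    [1, [0.5, 0, 0], 0]
  ]
}}

```text
t: 12.1
tool_pos: [0.5636, -0.1443, 0.0888]
tool_rot: [0.001, 0.033, 0.999, -0.0]
contact_force: [1.3, -0.3, 0.5]
gripper_width: 0.003
grasp_force: 0.6
```

Request:
{"name": "apply_moves", "arguments": {
  "commands": [
    [1, [0.5, -0.1, 0.2], 0],
    [1, [0.5, -0.1, 0.2], 0],
    [1, [0.5, 0, 0.2], 0],
    [1, [0.5, 0, 0.2], 0],
    [1, [0.4, 0, 0.2], 0],
    [1, [0, 0, 0.2], 0],
    [1, [0, 0, 0.2], 0],
    [1, [0, 0, 0], 0]
  ]
}}

```text
t: 12.77
tool_pos: [0.5161, -0.1452, 0.0605]
tool_rot: [0.0, 0.033, 0.999, -0.0]
contact_force: [-1.8, 0.3, 3.5]
gripper_width: -0.001
grasp_force: 1.8
```

Request:
{"name": "apply_moves", "arguments": {
  "commands": [
    [1, [0, 0, 0.1], 0],
    [1, [0, 0, 0.1], 0],
    [1, [0, 0, 0], 0]
  ]
}}

```text
t: 13.02
tool_pos: [0.5162, -0.1452, 0.0601]
tool_rot: [0.0, 0.033, 0.999, -0.0]
contact_force: [-19.2, 6.0, 32.9]
gripper_width: 0.003
grasp_force: 16.7
```

Request:
{"name": "apply_moves", "arguments": {
  "commands": [
    [1, [0, 0, -0.5], 0],
    [-0.4, [0, 0.5, -1], 0],
    [-0.4, [0, 1, -1], 0],
    [-0.4, [0, 1, -1], 0],
    [-0.4, [0, 1, -1], 0],
    [-0.4, [0, 1, -1], 0],
    [-0.4, [0, 1, -1], 0]
  ]
}}

```text
t: 13.6
tool_pos: [0.5234, -0.0343, 0.1864]
tool_rot: [0.0, 0.033, 0.999, 0.0]
contact_force: [1.0, 1.1, 0.4]
gripper_width: 0.702
grasp_force: 0.0
```

```bash
cat > jars.py <<'E'
from h import *
np.set_printoptions(precision=4,suppress=True)
def jars(name="top"):
    p,d,ci,T=shot(name,"j.png");H,S,V=cv2.split(cv2.cvtColor(p,cv2.COLOR_BGR2HSV))
    C=cloud(ci,T,d);out=[]
    m=((S<45)&(V>130)&(d>0)&(C[...,1]<.02)&(C[...,0]<.6)&(C[...,0]>.25)&(C[...,1]>-.55)).astype(np.uint8)
    n,l,s,c=cv2.connectedComponentsWithStats(m)
    for i in range(1,n):
        if s[i,4]>40: w=onplane(ci,T,c[i],.05)[0];out.append(w);print(c[i].round(1),s[i,2:],w,"z",np.median(C[l==i][:,2]).round(3))
    return out,p,d,ci,T
E
python3 - <<'E'
from jars import *
o,p,d,ci,T=jars()
C=cloud(ci,T,d);H,S,V=cv2.split(cv2.cvtColor(p,cv2.COLOR_BGR2HSV))
m=((S>100)&(H>100)&(H<130)&(d>0)&(C[...,0]>.45)&(C[...,0]<.66)&(C[...,1]<-.08)&(C[...,1]>-.2));q=C[m]
print("lid",len(q),np.percentile(q[:,2],[5,50,95]),q[:,0].min(),q[:,0].max())
plan([.3984,-.157,.12])
E
```

```text
[346.  197.7] [  9  12 100] [ 0.539  -0.1523  0.05  ] z 0.061
[423.2 225.2] [ 13  13 136] [ 0.4583 -0.399   0.05  ] z 0.05
[390.  245.1] [ 13  13 141] [ 0.3929 -0.2937  0.05  ] z 0.049
[355.9 246.3] [ 13  14 140] [ 0.3865 -0.1865  0.05  ] z 0.049
lid 520 [0.0299 0.0595 0.0642] 0.48559799024303996 0.5791131890000364
t 13.65 tcp [ 0.5252 -0.0314  0.1912] yawY 86.3 units [ 5.95 -6.68  3.51] F [0.1 1.8 3.9] w 0.70 g 0.0
```

The scene changed in two ways. The lid is shut (top at z ≈ 0.06), and one jar was knocked from (0.398, -0.157) to (0.387, -0.187). I'll fetch that one first.

Request:
{"name": "apply_moves", "arguments": {
  "commands": [
    [-0.4, [0.7, -0.9, 0], 0],
    [-0.4, [0.7, -0.9, 0], 0],
    [-0.4, [0.7, -0.9, 0], 0],
    [-0.4, [0.7, -0.9, 0], 0],
    [-0.4, [0.7, -0.9, 0], 0],
    [-0.4, [0.7, -0.9, 0], 0],
    [-0.4, [0.7, -0.9, 0.5], 0],
    [-0.4, [0.7, -0.9, 1], 0],
    [-0.4, [0.7, -0.9, 1], 0],
    [-0.4, [0, 0, 0.5], 0]
  ]
}}

```text
t: 14.48
tool_pos: [0.3844, -0.1902, 0.123]
tool_rot: [-0.001, 0.035, 0.999, 0.0]
contact_force: [0.4, 1.0, 0.6]
gripper_width: 0.699
grasp_force: 0.0
```

```bash
python3 - <<'E'
from jars import *
plan([.3865,-.1865,.028])
jars()
E
```

```text
t 14.48 tcp [ 0.3844 -0.1902  0.123 ] yawY 86.0 units [-0.1   0.19  4.75] F [0.4 1.  0.6] w 0.70 g 0.0
[291.9 186.2] [ 4 31 57] [0.571  0.0203 0.05  ] z 0.114
[346.  197.7] [  9  12 101] [ 0.5392 -0.1523  0.05  ] z 0.061
[423.3 225.2] [ 13  13 138] [ 0.4584 -0.3992  0.05  ] z 0.05
```

Request:
{"name": "apply_moves", "arguments": {
  "commands": [
    [-0.4, [-0.1, 0.2, 1], 0],
    [-0.4, [0, 0, 1], 0],
    [-0.4, [0, 0, 1], 0],
    [-0.4, [0, 0, 1], 0],
    [-0.4, [0, 0, 0.6], 0],
    [-0.4, [0, 0, 0], 0],
    [1, [0, 0, 0], 0],
    [1, [0, 0, 0], 0],
    [1, [0, 0, 0], 0],
    [1, [0, 0, 0], 0]
  ]
}}

```text
t: 15.37
tool_pos: [0.39, -0.185, 0.0345]
tool_rot: [0.001, 0.033, 0.999, -0.0]
contact_force: [0.7, 0.3, 2.7]
gripper_width: 0.5
grasp_force: 30.8
```

Request:
{"name": "apply_moves", "arguments": {
  "commands": [
    [1, [0, 0, 0], 0],
    [1, [0, 0, 0], 0],
    [1, [0, 0, 0], 0]
  ]
}}

```text
t: 15.62
tool_pos: [0.39, -0.1851, 0.0345]
tool_rot: [0.001, 0.033, 0.999, -0.0]
contact_force: [0.6, 1.6, 5.9]
gripper_width: 0.499
grasp_force: 31.1
```

The grip is a little high on the jar and 3 mm off in x, so I'll re-grip lower.

Request:
{"name": "apply_moves", "arguments": {
  "commands": [
    [-0.4, [0, 0, 0], 0],
    [-0.4, [0, 0, 0], 0],
    [-0.4, [0.15, 0, 0], 0],
    [-0.4, [0, 0, 0.3], 0],
    [-0.4, [0, 0, 0], 0],
    [-0.4, [0, 0, 0], 0]
  ]
}}

```text
t: 16.12
tool_pos: [0.3855, -0.1843, 0.0266]
tool_rot: [-0.001, 0.033, 0.999, 0.0]
contact_force: [0.4, -0.8, 0.2]
gripper_width: 0.698
grasp_force: 0.0
```

Request:
{"name": "apply_moves", "arguments": {
  "commands": [
    [1, [0, 0, 0], 0],
    [1, [0, 0, 0], 0],
    [1, [0, 0, 0], 0],
    [1, [0, 0, 0], 0],
    [1, [0, 0, 0], 0]
  ]
}}

```text
t: 16.53
tool_pos: [0.3862, -0.1846, 0.0274]
tool_rot: [0.0, 0.033, 0.999, -0.0]
contact_force: [1.0, 0.7, 0.2]
gripper_width: 0.504
grasp_force: 30.6
```

Request:
{"name": "apply_moves", "arguments": {
  "commands": [
    [1, [0, 0, -0.5], 0],
    [1, [0, 0, -1], 0],
    [1, [0, 0, -1], 0],
    [1, [0, 0, -1], 0],
    [1, [0, 0, -1], 0],
    [1, [0, 0, -1], 0],
    [1, [0, 0, -1], 0],
    [1, [0, 0, -1], 0],
    [1, [0, 0, -1], 0],
    [1, [0, 0, 0], 0]
  ]
}}

```text
t: 17.37
tool_pos: [0.3873, -0.1853, 0.2021]
tool_rot: [0.003, 0.033, 0.999, -0.002]
contact_force: [-0.7, 0.0, -0.3]
gripper_width: 0.503
grasp_force: 30.7
```

```bash
python3 - <<'E'
from jars import *
plan(a2w(.0055,-.0412,.115))
E
```

```text
t 17.37 tcp [ 0.3873 -0.1853  0.2021] yawY 86.2 units [-4.78 18.43  4.33] F [-0.7  0.  -0.3] w 0.50 g 30.7
```

Request:
{"name": "apply_moves", "arguments": {
  "commands": [
    [1, [-0.25, 1, 0], 0],
    [1, [-0.25, 1, 0], 0],
    [1, [-0.25, 1, 0], 0],
    [1, [-0.25, 1, 0], 0],
    [1, [-0.25, 1, 0], 0],
    [1, [-0.25, 1, 0], 0],
    [1, [-0.25, 1, 0], 0],
    [1, [-0.25, 1, 0], 0],
    [1, [-0.25, 1, 0], 0],
    [1, [-0.25, 1, 0], 0]
  ]
}}

```text
t: 18.2
tool_pos: [0.449, 0.0128, 0.1966]
tool_rot: [-0.001, 0.033, 0.999, 0.0]
contact_force: [0.9, 0.4, -0.2]
gripper_width: 0.502
grasp_force: 30.8
```

Request:
{"name": "apply_moves", "arguments": {
  "commands": [
    [1, [-0.25, 1, 0], 0],
    [1, [-0.25, 1, 0], 0],
    [1, [-0.25, 1, 0], 0],
    [1, [-0.25, 1, 0], 0],
    [1, [-0.25, 1, 0], 0],
    [1, [-0.25, 1, 0], 0],
    [1, [-0.25, 1, 0], 0],
    [1, [-0.25, 1, 0.5], 0],
    [1, [0, 0.4, 1], 0],
    [1, [0, 0, 0.5], 0]
  ]
}}

```text
t: 19.03
tool_pos: [0.4992, 0.1779, 0.1544]
tool_rot: [-0.002, 0.032, 0.999, -0.0]
contact_force: [-0.3, -0.3, -2.5]
gripper_width: 0.504
grasp_force: 30.8
```

```bash
python3 - <<'E'
from jars import *
plan(a2w(.0055,-.0412,.115))
E
```

```text
t 19.03 tcp [0.4992 0.1779 0.1544] yawY 86.3 units [-0.44 -0.07  1.97] F [-0.3 -0.3 -2.5] w 0.50 g 30.8
```

Request:
{"name": "apply_moves", "arguments": {
  "commands": [
    [1, [-0.4, -0.1, 0.5], 0],
    [1, [0, 0, 0.7], 0],
    [1, [0, 0, 0], 0],
    [1, [0, 0, 0], 0]
  ]
}}

```text
t: 19.37
tool_pos: [0.5074, 0.1734, 0.1324]
tool_rot: [-0.001, 0.034, 0.999, -0.0]
contact_force: [-0.5, -0.1, -1.2]
gripper_width: 0.503
grasp_force: 30.8
```

```bash
python3 - <<'E'
from jars import *
plan(a2w(.0055,-.0412,.115))
E
```

```text
t 19.37 tcp [0.5074 0.1734 0.1324] yawY 86.2 units [-0.01  0.13  0.87] F [-0.5 -0.1 -1.2] w 0.50 g 30.8
```

Request:
{"name": "apply_moves", "arguments": {
  "commands": [
    [1, [0, 0.15, 0.5], 0],
    [1, [0, 0, 0.3], 0],
    [1, [0, 0, 0], 0],
    [1, [0, 0, 0], 0]
  ]
}}

```text
t: 19.7
tool_pos: [0.5081, 0.1771, 0.117]
tool_rot: [-0.0, 0.033, 0.999, -0.0]
contact_force: [0.0, -0.4, -0.3]
gripper_width: 0.503
grasp_force: 30.8
```

Request:
{"name": "apply_moves", "arguments": {
  "commands": [
    [1, [0, -0.05, 0.1], 0],
    [1, [0, 0, 0.05], 0],
    [1, [0, 0, 0], 0],
    [-0.35, [0, 0, 0], 0],
    [-0.35, [0, 0, 0], 0],
    [-0.35, [0, 0, 0], 0],
    [-0.35, [0, 0, -0.5], 0],
    [-0.35, [0, 0, -1], 0],
    [-0.35, [0, 0, -1], 0],
    [-0.35, [0, 0, -1], 0]
  ]
}}

```text
t: 20.53
tool_pos: [0.5083, 0.1761, 0.186]
tool_rot: [0.0, 0.033, 0.999, 0.0]
contact_force: [0.2, 0.1, 0.2]
gripper_width: 0.677
grasp_force: 0.0
```

Request:
{"name": "apply_moves", "arguments": {
  "commands": [
    [-0.4, [0, -1, -0.5], 0],
    [-0.4, [0, -1, 0], 0],
    [-0.4, [0, -1, 0], 0],
    [-0.4, [0.2, -1, 0], 0],
    [-0.4, [0.2, -1, 0], 0],
    [-0.4, [0.2, -1, 0], 0],
    [-0.4, [0.2, -1, 0], 0],
    [-0.4, [0.2, -1, 0], 0],
    [-0.4, [0.2, -1, 0], 0],
    [-0.4, [0.2, -1, 0], 0]
  ]
}}

```text
t: 21.37
tool_pos: [0.4668, -0.0225, 0.1954]
tool_rot: [0.001, 0.033, 0.999, -0.0]
contact_force: [0.3, -0.2, 0.2]
gripper_width: 0.698
grasp_force: 0.0
```

```bash
python3 - <<'E'
from jars import *
o,p,d,ci,T=jars()
H,S,V=cv2.split(cv2.cvtColor(p,cv2.COLOR_BGR2HSV))
C=cloud(ci,T,d);A=(C[...,:2]-AC)@np.c_[AX,AY]
m=((C[...,2]>.128)&(C[...,2]<.145)&(S<50)&(V>125)&(abs(A[...,0])<.1)&(A[...,1]<.02)&(A[...,1]>-.18)).astype(np.uint8)
n,l,s,c=cv2.connectedComponentsWithStats(m)
for i in range(1,n):
    if s[i,4]>25: print("cap",c[i],s[i,2:],w2a(onplane(ci,T,c[i],.137)[0]))
plan([.3929,-.2937,.1])
E
```

```text
[346.  197.8] [ 9 12 98] [ 0.5388 -0.1525  0.05  ] z 0.06
[423.2 225.2] [ 13  13 136] [ 0.4583 -0.3991  0.05  ] z 0.05
[390.  245.1] [ 13  13 141] [ 0.3929 -0.2937  0.05  ] z 0.049
cap [238.0067 201.2953] [ 13  14 149] [ 0.0065 -0.0434]
t 21.42 tcp [ 0.4663 -0.0251  0.1953] yawY 86.1 units [  2.75 -13.64   4.79] F [ 0.5 -2.2  0.8] w 0.70 g 0.0
```

The first jar stands on pad 3, within about 2 mm. Next jar.

Request:
{"name": "apply_moves", "arguments": {
  "commands": [
    [-0.4, [0.2, -1, 0], 0],
    [-0.4, [0.2, -1, 0], 0],
    [-0.4, [0.2, -1, 0], 0],
    [-0.4, [0.2, -1, 0], 0],
    [-0.4, [0.2, -1, 0], 0],
    [-0.4, [0.2, -1, 0], 0],
    [-0.4, [0.2, -1, 0], 0],
    [-0.4, [0.2, -1, 0], 0],
    [-0.4, [0.2, -1, 0], 0],
    [-0.4, [0.2, -1, 0], 0]
  ]
}}

```text
t: 22.25
tool_pos: [0.4137, -0.2194, 0.1953]
tool_rot: [0.001, 0.033, 0.999, -0.0]
contact_force: [-0.7, 0.6, 0.6]
gripper_width: 0.7
grasp_force: 0.0
```

Request:
{"name": "apply_moves", "arguments": {
  "commands": [
    [-0.4, [0.2, -1, 0.5], 0],
    [-0.4, [0.2, -1, 0.5], 0],
    [-0.4, [0.2, -1, 1], 0],
    [-0.4, [0, -0.4, 1], 0],
    [-0.4, [0, 0, 0.5], 0],
    [-0.4, [0, 0, 0], 0],
    [-0.4, [0, 0, 0], 0]
  ]
}}

```text
t: 22.83
tool_pos: [0.3976, -0.285, 0.1249]
tool_rot: [-0.0, 0.033, 0.999, 0.0]
contact_force: [-0.6, 0.7, 1.0]
gripper_width: 0.703
grasp_force: 0.0
```

```bash
python3 - <<'E'
from jars import *
plan([.3929,-.2937,.027])
jars()
E
```

```text
t 22.83 tcp [ 0.3976 -0.285   0.1249] yawY 86.2 units [ 0.21 -0.45  4.89] F [-0.6  0.7  1. ] w 0.70 g 0.0
[291.9 186.6] [ 4 31 57] [0.5699 0.0203 0.05  ] z 0.114
[345.9 197.6] [  9  12 101] [ 0.5393 -0.1522  0.05  ] z 0.059
[425.3 222.8] [10 11 62] [ 0.4659 -0.4058  0.05  ] z 0.05
```

Request:
{"name": "apply_moves", "arguments": {
  "commands": [
    [-0.4, [0.2, -0.45, 0.5], 0],
    [-0.4, [0, 0, 1], 0],
    [-0.4, [0, 0, 1], 0],
    [-0.4, [0, 0, 1], 0],
    [-0.4, [0, 0, 1], 0],
    [-0.4, [0, 0, 0.4], 0],
    [-0.4, [0, 0, 0], 0],
    [-0.4, [0, 0, 0], 0]
  ]
}}

```text
t: 23.55
tool_pos: [0.3931, -0.2945, 0.027]
tool_rot: [0.0, 0.033, 0.999, -0.0]
contact_force: [0.3, 0.1, 0.4]
gripper_width: 0.696
grasp_force: 0.0
```

```bash
python3 - <<'E'
from jars import *
plan([.3929,-.2937,.027])
E
```

```text
t 23.55 tcp [ 0.3931 -0.2945  0.027 ] yawY 86.2 units [ 0.01  0.04 -0.  ] F [0.3 0.1 0.4] w 0.70 g 0.0
```

Request:
{"name": "apply_moves", "arguments": {
  "commands": [
    [1, [0, 0, 0], 0],
    [1, [0, 0, 0], 0],
    [1, [0, 0, 0], 0],
    [1, [0, 0, 0], 0],
    [1, [0, 0, -0.5], 0],
    [1, [0, 0, -1], 0],
    [1, [0, 0, -1], 0],
    [1, [0, 0, -1], 0],
    [1, [0, 0, -1], 0],
    [1, [0, 0, -1], 0]
  ]
}}

```text
t: 24.38
tool_pos: [0.3926, -0.2941, 0.138]
tool_rot: [0.0, 0.033, 0.999, -0.0]
contact_force: [-0.3, -0.1, -2.0]
gripper_width: 0.503
grasp_force: 30.7
```

Request:
{"name": "apply_moves", "arguments": {
  "commands": [
    [1, [0, 0, -1], 0],
    [1, [0, 0, -1], 0],
    [1, [0, 0, -1], 0],
    [1, [-0.25, 1, 0], 0],
    [1, [-0.25, 1, 0], 0],
    [1, [-0.25, 1, 0], 0],
    [1, [-0.25, 1, 0], 0],
    [1, [-0.25, 1, 0], 0],
    [1, [-0.25, 1, 0], 0],
    [1, [-0.25, 1, 0], 0]
  ]
}}

```text
t: 25.22
tool_pos: [0.437, -0.1558, 0.197]
tool_rot: [0.0, 0.033, 0.999, -0.0]
contact_force: [1.1, -0.2, -0.6]
gripper_width: 0.502
grasp_force: 30.7
```

```bash
python3 - <<'E'
from jars import *
plan(a2w(.0058,-.1265,.115))
E
```

```text
t 25.22 tcp [ 0.437  -0.1558  0.197 ] yawY 86.2 units [-2.44 12.52  4.1 ] F [ 1.1 -0.2 -0.6] w 0.50 g 30.7
```

Request:
{"name": "apply_moves", "arguments": {
  "commands": [
    [1, [-0.2, 1, 0], 0],
    [1, [-0.2, 1, 0], 0],
    [1, [-0.2, 1, 0], 0],
    [1, [-0.2, 1, 0], 0],
    [1, [-0.2, 1, 0], 0],
    [1, [-0.2, 1, 0], 0],
    [1, [-0.2, 1, 0], 0],
    [1, [-0.2, 1, 0], 0],
    [1, [-0.2, 1, 0], 0],
    [1, [-0.2, 1, 0], 0]
  ]
}}

```text
t: 26.05
tool_pos: [0.4902, 0.041, 0.197]
tool_rot: [0.0, 0.033, 0.999, 0.0]
contact_force: [-0.1, 0.3, -0.6]
gripper_width: 0.502
grasp_force: 30.7
```

Request:
{"name": "apply_moves", "arguments": {
  "commands": [
    [1, [-0.2, 1, 0], 0],
    [1, [-0.2, 1, 0], 0],
    [1, [0, 0, 1], 0],
    [1, [0, 0, 1], 0],
    [1, [0, 0, 1], 0],
    [1, [0, 0, 0], 0],
    [1, [0, 0, 0], 0]
  ]
}}

```text
t: 26.63
tool_pos: [0.5003, 0.0794, 0.1362]
tool_rot: [-0.001, 0.033, 0.999, -0.0]
contact_force: [0.1, 0.5, -0.2]
gripper_width: 0.503
grasp_force: 30.8
```

```bash
python3 - <<'E'
from jars import *
plan(a2w(.0058,-.1265,.115))
E
```

```text
t 26.63 tcp [0.5003 0.0794 0.1362] yawY 86.2 units [-0.07  0.58  1.06] F [ 0.1  0.5 -0.2] w 0.50 g 30.8
```

Request:
{"name": "apply_moves", "arguments": {
  "commands": [
    [1, [-0.07, 0.58, 0], 0],
    [1, [0, 0, 0.7], 0],
    [1, [0, 0, 0.25], 0],
    [1, [0, 0, 0], 0],
    [1, [0, 0, 0], 0]
  ]
}}

```text
t: 27.05
tool_pos: [0.5033, 0.0911, 0.1181]
tool_rot: [0.0, 0.033, 0.999, 0.0]
contact_force: [0.4, 0.1, -0.2]
gripper_width: 0.5
grasp_force: 30.8
```

```bash
python3 - <<'E'
from jars import *
plan(a2w(.0058,-.1265,.115))
E
```

```text
t 27.05 tcp [0.5033 0.0911 0.1181] yawY 86.2 units [ 0.04 -0.02  0.15] F [ 0.4  0.1 -0.2] w 0.50 g 30.8
```

Request:
{"name": "apply_moves", "arguments": {
  "commands": [
    [1, [0.04, 0, 0.15], 0],
    [1, [0, 0, 0.05], 0],
    [1, [0, 0, 0], 0],
    [-0.35, [0, 0, 0], 0],
    [-0.35, [0, 0, 0], 0],
    [-0.35, [0, 0, 0], 0],
    [-0.35, [0, 0, -0.5], 0],
    [-0.35, [0, 0, -1], 0],
    [-0.35, [0, 0, -1], 0],
    [-0.35, [0, 0, -1], 0]
  ]
}}

```text
t: 27.88
tool_pos: [0.5021, 0.0909, 0.1848]
tool_rot: [0.0, 0.033, 0.999, 0.0]
contact_force: [0.2, 0.4, 0.2]
gripper_width: 0.678
grasp_force: 0.0
```

Request:
{"name": "apply_moves", "arguments": {
  "commands": [
    [-0.4, [0, -1, -0.5], 0],
    [-0.4, [0, -1, 0], 0],
    [-0.4, [0, -1, 0], 0],
    [-0.4, [0, -1, 0], 0],
    [-0.4, [0.1, -1, 0], 0],
    [-0.4, [0.1, -1, 0], 0],
    [-0.4, [0.1, -1, 0], 0],
    [-0.4, [0.1, -1, 0], 0],
    [-0.4, [0.1, -1, 0], 0],
    [-0.4, [0.1, -1, 0], 0]
  ]
}}

```text
t: 28.72
tool_pos: [0.4768, -0.1088, 0.1941]
tool_rot: [0.0, 0.033, 0.999, -0.0]
contact_force: [1.1, -0.7, 0.1]
gripper_width: 0.702
grasp_force: 0.0
```

```bash
cat >> jars.py <<'E'
def caps(p,d,ci,T):
    H,S,V=cv2.split(cv2.cvtColor(p,cv2.COLOR_BGR2HSV))
    C=cloud(ci,T,d);A=(C[...,:2]-AC)@np.c_[AX,AY]
    m=((C[...,2]>.128)&(C[...,2]<.145)&(S<50)&(V>125)&(abs(A[...,0])<.1)&(A[...,1]<.02)&(A[...,1]>-.18)).astype(np.uint8)
    n,l,s,c=cv2.connectedComponentsWithStats(m)
    for i in range(1,n):
        if s[i,4]>25: print("cap",c[i],s[i,2:],w2a(onplane(ci,T,c[i],.137)[0]))
E
python3 - <<'E'
from jars import *
o,p,d,ci,T=jars();caps(p,d,ci,T)
plan([.4583,-.3991,.1])
E
```

```text
[291.9 186.4] [ 4 31 56] [0.5705 0.0202 0.05  ] z 0.114
[423.2 225.1] [ 13  13 136] [ 0.4586 -0.399   0.05  ] z 0.05
cap [238.     201.3041] [ 13  14 148] [ 0.0065 -0.0434]
cap [266.3185 204.4904] [ 14  14 157] [ 0.0049 -0.1279]
t 28.77 tcp [ 0.4763 -0.1116  0.1941] yawY 86.1 units [ -0.09 -14.39   4.73] F [-0.7 -2.6  0.3] w 0.70 g 0.0
```

Request:
{"name": "apply_moves", "arguments": {
  "commands": [
    [-0.4, [0, -1, 0], 0],
    [-0.4, [0, -1, 0], 0],
    [-0.4, [0, -1, 0], 0],
    [-0.4, [0, -1, 0], 0],
    [-0.4, [0, -1, 0], 0],
    [-0.4, [0, -1, 0], 0],
    [-0.4, [0, -1, 0], 0],
    [-0.4, [0, -1, 0], 0],
    [-0.4, [0, -1, 0], 0],
    [-0.4, [0, -1, 0], 0]
  ]
}}

```text
t: 29.6
tool_pos: [0.4636, -0.3083, 0.194]
tool_rot: [0.0, 0.033, 0.999, -0.0]
contact_force: [0.4, -0.5, -0.8]
gripper_width: 0.697
grasp_force: 0.0
```

Request:
{"name": "apply_moves", "arguments": {
  "commands": [
    [-0.4, [0, -1, 0], 0],
    [-0.4, [0, -1, 0], 0],
    [-0.4, [0, -1, 0], 0],
    [-0.4, [0, -1, 1], 0],
    [-0.4, [0, -0.2, 1], 0],
    [-0.4, [0, 0, 1], 0],
    [-0.4, [0, 0, 0.5], 0],
    [-0.4, [0, 0, 0], 0],
    [-0.4, [0, 0, 0], 0]
  ]
}}

```text
t: 30.35
tool_pos: [0.4583, -0.391, 0.1238]
tool_rot: [-0.0, 0.033, 0.999, 0.0]
contact_force: [0.5, -0.5, 1.3]
gripper_width: 0.703
grasp_force: 0.0
```

```bash
python3 - <<'E'
from jars import *
plan([.4585,-.399,.027])
shot("side","s4.png")
E
```

```text
t 30.35 tcp [ 0.4583 -0.391   0.1238] yawY 86.2 units [-0.04 -0.4   4.84] F [ 0.5 -0.5  1.3] w 0.70 g 0.0
```

Request:
{"name": "apply_moves", "arguments": {
  "commands": [
    [-0.4, [0, -0.4, 0.5], 0],
    [-0.4, [0, 0, 1], 0],
    [-0.4, [0, 0, 1], 0],
    [-0.4, [0, 0, 1], 0],
    [-0.4, [0, 0, 1], 0],
    [-0.4, [0, 0, 0.35], 0],
    [-0.4, [0, 0, 0], 0],
    [-0.4, [0, 0, 0], 0]
  ]
}}

```text
t: 31.07
tool_pos: [0.4579, -0.3997, 0.0272]
tool_rot: [0.0, 0.033, 0.999, -0.0]
contact_force: [-0.2, -0.4, 1.5]
gripper_width: 0.704
grasp_force: 0.0
```

Request:
{"name": "apply_moves", "arguments": {
  "commands": [
    [1, [0, 0, 0], 0],
    [1, [0, 0, 0], 0],
    [1, [0, 0, 0], 0],
    [1, [0, 0, 0], 0],
    [1, [0, 0, -0.5], 0],
    [1, [0, 0, -1], 0],
    [1, [0, 0, -1], 0],
    [1, [0, 0, -1], 0],
    [1, [0, 0, -1], 0],
    [1, [0, 0, -1], 0]
  ]
}}

```text
t: 31.9
tool_pos: [0.4573, -0.399, 0.1378]
tool_rot: [-0.0, 0.033, 0.999, 0.0]
contact_force: [0.6, -0.4, -1.1]
gripper_width: 0.502
grasp_force: 30.8
```

Request:
{"name": "apply_moves", "arguments": {
  "commands": [
    [1, [0, 0, -1], 0],
    [1, [0, 0, -1], 0],
    [1, [0, 0, -1], 0],
    [1, [0, 1, 0], 0],
    [1, [0, 1, 0], 0],
    [1, [0, 1, 0], 0],
    [1, [0, 1, 0], 0],
    [1, [0, 1, 0], 0],
    [1, [0, 1, 0], 0],
    [1, [0, 1, 0], 0]
  ]
}}

```text
t: 32.73
tool_pos: [0.4666, -0.2584, 0.1968]
tool_rot: [0.0, 0.033, 0.999, 0.0]
contact_force: [0.6, -0.3, -1.5]
gripper_width: 0.506
grasp_force: 30.9
```

Request:
{"name": "apply_moves", "arguments": {
  "commands": [
    [1, [0, 1, 0], 0],
    [1, [0, 1, 0], 0],
    [1, [0, 1, 0], 0],
    [1, [0, 1, 0], 0],
    [1, [0, 1, 0], 0],
    [1, [0, 1, 0], 0],
    [1, [0, 1, 0], 0],
    [1, [0, 1, 0], 0],
    [1, [0, 1, 0], 0],
    [1, [0, 1, 0], 0]
  ]
}}

```text
t: 33.57
tool_pos: [0.4799, -0.0589, 0.1969]
tool_rot: [0.0, 0.033, 0.999, -0.0]
contact_force: [-0.6, 0.4, -0.9]
gripper_width: 0.503
grasp_force: 30.9
```

```bash
python3 - <<'E'
from jars import *
plan(a2w(-.0503,-.1265,.115))
E
```

```text
t 33.57 tcp [ 0.4799 -0.0589  0.1969] yawY 86.2 units [2.18 7.54 4.09] F [-0.6  0.4 -0.9] w 0.50 g 30.9
```

Request:
{"name": "apply_moves", "arguments": {
  "commands": [
    [1, [0.35, 1, 0], 0],
    [1, [0.35, 1, 0], 0],
    [1, [0.35, 1, 0], 0],
    [1, [0.35, 1, 0], 0],
    [1, [0.35, 1, 0], 0],
    [1, [0.35, 1, 0], 0],
    [1, [0.1, 1, 1], 0],
    [1, [0, 0.5, 1], 0],
    [1, [0, 0, 1], 0],
    [1, [0, 0, 0], 0]
  ]
}}

```text
t: 34.4
tool_pos: [0.4439, 0.093, 0.1327]
tool_rot: [-0.003, 0.033, 0.999, -0.001]
contact_force: [-0.6, -0.4, -2.1]
gripper_width: 0.501
grasp_force: 30.9
```

Request:
{"name": "apply_moves", "arguments": {
  "commands": [
    [1, [0, 0, 0], 0],
    [1, [0, 0, 0], 0]
  ]
}}

```text
t: 34.57
tool_pos: [0.4468, 0.0924, 0.1379]
tool_rot: [0.001, 0.033, 0.999, 0.0]
contact_force: [-0.1, 0.1, 0.2]
gripper_width: 0.505
grasp_force: 30.9
```

```bash
python3 - <<'E'
from jars import *
plan(a2w(-.0503,-.1265,.115))
E
```

```text
t 34.57 tcp [0.4468 0.0924 0.1379] yawY 86.2 units [0.03 0.1  1.14] F [-0.1  0.1  0.2] w 0.51 g 30.9
```

Request:
{"name": "apply_moves", "arguments": {
  "commands": [
    [1, [0, 0.1, 0.6], 0],
    [1, [0, 0, 0.35], 0],
    [1, [0, 0, 0.15], 0],
    [1, [0, 0, 0], 0],
    [1, [0, 0, 0], 0]
  ]
}}

```text
t: 34.98
tool_pos: [0.4469, 0.0944, 0.1155]
tool_rot: [0.001, 0.034, 0.999, 0.0]
contact_force: [-1.4, -0.8, 3.1]
gripper_width: 0.502
grasp_force: 31.2
```

```bash
python3 - <<'E'
from jars import *
plan(a2w(-.0503,-.1265,.115))
E
```

```text
t 34.98 tcp [0.4469 0.0944 0.1155] yawY 86.2 units [0.02 0.   0.02] F [-1.4 -0.8  3.1] w 0.50 g 31.2
```

Request:
{"name": "apply_moves", "arguments": {
  "commands": [
    [-0.35, [0, 0, 0], 0],
    [-0.35, [0, 0, 0], 0],
    [-0.35, [0, 0, 0], 0],
    [-0.35, [0, 0, -0.5], 0],
    [-0.35, [0, 0, -1], 0],
    [-0.35, [0, 0, -1], 0],
    [-0.35, [0, 0, -1], 0],
    [-0.35, [0.3, -1, -0.5], 0],
    [-0.35, [0.5, -1, 0], 0],
    [-0.35, [0.5, -1, 0], 0]
  ]
}}

```text
t: 35.82
tool_pos: [0.4165, 0.036, 0.196]
tool_rot: [0.001, 0.033, 0.999, 0.0]
contact_force: [0.2, -1.1, 1.0]
gripper_width: 0.678
grasp_force: 0.0
```

Request:
{"name": "apply_moves", "arguments": {
  "commands": [
    [1, [0, -1, 0], 0],
    [1, [0, -1, 0], 0],
    [1, [0, -1, 0], 0],
    [1, [0, -1, 0], 0],
    [1, [0, -1, 0], 0]
  ]
}}

```text
t: 36.23
tool_pos: [0.4096, -0.0642, 0.1952]
tool_rot: [0.0, 0.033, 0.999, -0.0]
contact_force: [0.9, 0.4, 0.3]
gripper_width: 0.001
grasp_force: 0.0
```

```bash
python3 - <<'E'
from jars import *
o,p,d,ci,T=jars();caps(p,d,ci,T)
plan(a2w(-.05,-.085,.3))
C=cloud(ci,T,d);A=(C[...,:2]-AC)@np.c_[AX,AY]
k=(C[...,2]>.2)&(C[...,2]<.32)&(A[...,1]>-.2)&(A[...,1]<.03)&(A[...,0]>.03)&(A[...,0]<.2)
print(k.sum(),A[k].min(0),A[k].max(0),C[k][:,2].min(),C[k][:,2].max())
cv2.imwrite("pics/top5.png",cv2.resize(p[140:280,140:470],None,fx=2.4,fy=2.4,interpolation=cv2.INTER_CUBIC))
E
```

```text
[291.9 186.4] [ 4 31 55] [0.5704 0.0202 0.05  ] z 0.115
[346.  197.6] [  9  12 102] [ 0.5395 -0.1523  0.05  ] z 0.061
cap [237.973  201.3311] [ 13  14 148] [ 0.0064 -0.0433]
cap [266.3608 204.481 ] [ 14  14 158] [ 0.005  -0.1281]
cap [264.4321 222.9938] [ 14  15 162] [-0.0501 -0.1283]
t 36.28 tcp [ 0.4095 -0.0667  0.1951] yawY 86.1 units [-1.31 10.23 -5.26] F [ 0.6 -1.1 -0.7] w -0.00 g 0.0
1015 [ 0.0718 -0.1879] [0.1387 0.0171] 0.20001478122201055 0.2788969808001267
```

View pics/top5.png

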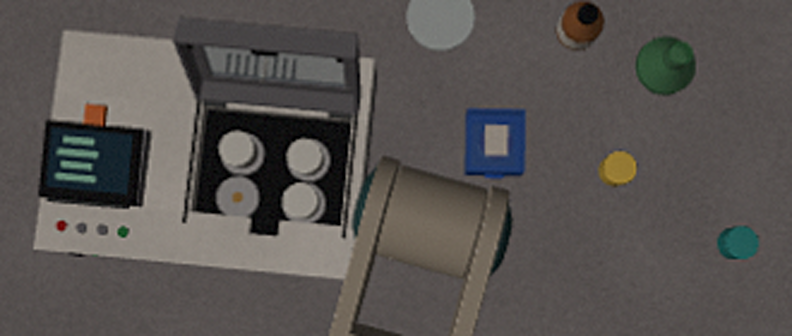

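The picture shows all three white jars standing on pads of their own: pads 3, 4 and 2, at caps (240,150), (307,157) and (303,202). Each is within about 2 mm. The box is shut and the look-alikes are untouched. Next I go round behind the open hatch, whose edge is at local x 0.139, z 0.279.

Request:
{"name": "apply_moves", "arguments": {
  "commands": [
    [1, [-1, 0, -0.25], 0],
    [1, [-1, 0, -0.25], 0],
    [1, [-1, 0, -0.25], 0],
    [1, [-1, 0, -0.25], 0],
    [1, [-1, 0, -0.25], 0],
    [1, [-1, 0, -0.25], 0],
    [1, [-1, 0, -0.25], 0],
    [1, [-1, 0, -0.25], 0],
    [1, [-1, 0, 0], 0],
    [1, [-1, 0, 0], 0]
  ]
}}

```text
t: 37.12
tool_pos: [0.6104, -0.0764, 0.2354]
tool_rot: [0.001, 0.033, 0.999, -0.0]
contact_force: [-0.1, -0.2, -0.1]
gripper_width: 0.0
grasp_force: 0.0
```

Request:
{"name": "apply_moves", "arguments": {
  "commands": [
    [1, [-1, 0, 0], 0],
    [1, [-1, 0, 0], 0],
    [1, [-1, 0, 0], 0],
    [1, [-0.5, 0, 0], 0],
    [1, [0, 0, 0], 0]
  ]
}}

```text
t: 37.53
tool_pos: [0.6803, -0.0811, 0.2336]
tool_rot: [-0.0, 0.033, 0.999, 0.0]
contact_force: [-0.5, 0.4, -0.3]
gripper_width: 0.003
grasp_force: 0.0
```

```bash
python3 - <<'E'
from jars import *
plan(a2w(.18,-.085,.235));print(w2a(get_obs()["tool_pos"]))
E
```

```text
t 37.53 tcp [ 0.6803 -0.0811  0.2336] yawY 86.2 units [ 0.73 10.06 -0.07] F [-0.5  0.4 -0.3] w 0.00 g 0.0
[ 0.1947 -0.2862]
```

Request:
{"name": "apply_moves", "arguments": {
  "commands": [
    [1, [0, 1, 0], 0],
    [1, [0, 1, 0], 0],
    [1, [0, 1, 0], 0],
    [1, [0, 1, 0], 0],
    [1, [0, 1, 0], 0],
    [1, [0, 1, 0], 0],
    [1, [0, 1, 0], 0],
    [1, [0, 1, 0], 0],
    [1, [0, 1, 0], 0],
    [1, [0, 1, 0], 0]
  ]
}}

```text
t: 38.37
tool_pos: [0.6918, 0.1193, 0.2352]
tool_rot: [0.0, 0.033, 0.999, 0.0]
contact_force: [0.3, 0.7, -0.3]
gripper_width: -0.002
grasp_force: 0.0
```

Request:
{"name": "apply_moves", "arguments": {
  "commands": [
    [1, [0.7, 0, -0.1], 0],
    [1, [0.7, 0, -0.15], 0],
    [1, [0.6, 0, -0.15], 0],
    [1, [0.6, 0, -0.15], 0],
    [1, [0.6, 0, -0.15], 0],
    [1, [0.6, 0, -0.1], 0],
    [1, [0.6, 0, 0], 0],
    [1, [0, 0, 0], 0]
  ]
}}

```text
t: 39.03
tool_pos: [0.6035, 0.1244, 0.2526]
tool_rot: [0.002, 0.033, 0.999, 0.0]
contact_force: [2.9, 0.5, 1.7]
gripper_width: -0.001
grasp_force: 1.1
```

```bash
python3 - <<'E'
from jars import *
plan(a2w(.107,-.085,.25));print(w2a(get_obs()["tool_pos"]))
E
```

```text
t 39.03 tcp [0.6035 0.1244 0.2526] yawY 86.2 units [-0.13  0.07  0.13] F [2.9 0.5 1.7] w -0.00 g 1.1
[ 0.1044 -0.0863]
```

Contact is good at about 3 N. I'll follow the arc down.

Request:
{"name": "apply_moves", "arguments": {
  "commands": [
    [1, [0.55, 0, -0.1], 0],
    [1, [0.55, 0, -0.1], 0],
    [1, [0.6, 0, -0.1], 0],
    [1, [0.6, 0, 0.05], 0],
    [1, [0.6, 0, 0.1], 0],
    [1, [0.6, 0, 0.15], 0],
    [1, [0.55, 0, 0.2], 0],
    [1, [0.55, 0, 0.25], 0],
    [1, [0.55, 0, 0.3], 0]
  ]
}}

```text
t: 39.78
tool_pos: [0.5018, 0.1309, 0.2363]
tool_rot: [0.001, 0.033, 0.999, 0.0]
contact_force: [1.7, -1.2, 3.3]
gripper_width: -0.002
grasp_force: 1.3
```

```bash
python3 - <<'E'
from jars import *
plan(a2w(.0029,-.085,.2384));print(w2a(get_obs()["tool_pos"]))
E
```

```text
t 39.78 tcp [0.5018 0.1309 0.2363] yawY 86.2 units [-0.02  0.08 -0.1 ] F [ 1.7 -1.2  3.3] w -0.00 g 1.3
[ 0.0025 -0.0865]
```

Request:
{"name": "apply_moves", "arguments": {
  "commands": [
    [1, [0.5, 0, 0.3], 0],
    [1, [0.5, 0, 0.35], 0],
    [1, [0.4, 0, 0.4], 0],
    [1, [0.4, 0, 0.45], 0],
    [1, [0.35, 0, 0.45], 0],
    [1, [0.3, 0, 0.5], 0],
    [1, [0.27, 0, 0.5], 0],
    [1, [0.2, 0, 0.4], 0],
    [1, [0.1, 0, 0.2], 0]
  ]
}}

```text
t: 40.53
tool_pos: [0.4411, 0.135, 0.1636]
tool_rot: [-0.0, 0.033, 0.999, -0.0]
contact_force: [0.9, 0.4, 0.5]
gripper_width: -0.001
grasp_force: 0.7
```

```bash
python3 - <<'E'
from jars import *
plan(a2w(-.059,-.085,.153));print(w2a(get_obs()["tool_pos"]))
E
```

```text
t 40.53 tcp [0.4411 0.135  0.1636] yawY 86.2 units [0.03 0.07 0.53] F [0.9 0.4 0.5] w -0.00 g 0.7
[-0.0583 -0.0865]
```

Request:
{"name": "apply_moves", "arguments": {
  "commands": [
    [1, [0.15, 0, 0.2], 0],
    [1, [0.15, 0, 0.2], 0],
    [1, [0.1, 0, 0.1], 0],
    [1, [0, 0, 0.1], 0],
    [1, [0, 0, 0], 0]
  ]
}}

```text
t: 40.95
tool_pos: [0.4332, 0.1357, 0.152]
tool_rot: [-0.001, 0.033, 0.999, 0.0]
contact_force: [-0.4, 0.6, 1.5]
gripper_width: 0.002
grasp_force: 0.8
```

Request:
{"name": "apply_moves", "arguments": {
  "commands": [
    [1, [0, 0, 0.1], 0],
    [1, [0, 0, 0.07], 0],
    [1, [0, 0, 0], 0]
  ]
}}

```text
t: 41.2
tool_pos: [0.4336, 0.1357, 0.1493]
tool_rot: [-0.0, 0.033, 0.999, 0.0]
contact_force: [-3.4, 0.4, 4.5]
gripper_width: 0.001
grasp_force: 2.1
```

Request:
{"name": "apply_moves", "arguments": {
  "commands": [
    [1, [0, 0, 0.07], 0],
    [1, [0, 0, 0], 0]
  ]
}}

```text
t: 41.37
tool_pos: [0.4336, 0.1357, 0.1491]
tool_rot: [0.0, 0.033, 0.999, 0.0]
contact_force: [-7.4, -0.1, 13.0]
gripper_width: -0.002
grasp_force: 6.4
```

Firm stop reached. I'll release smoothly, straight up.

Request:
{"name": "apply_moves", "arguments": {
  "commands": [
    [1, [0, 0, -0.4], 0],
    [1, [0, 0, -0.6], 0],
    [1, [0, 0, -1], 0],
    [1, [0.5, 0, -1], 0],
    [1, [1, 0, -1], 0],
    [1, [0, 1, 0], 0],
    [1, [0, 1, 0], 0],
    [1, [0, 1, 0], 0],
    [1, [0, 1, 0], 0],
    [1, [0, 1, 0], 0]
  ]
}}

```text
t: 42.2
tool_pos: [0.4106, 0.2384, 0.2283]
tool_rot: [0.001, 0.033, 0.999, 0.0]
contact_force: [-0.2, 0.5, 0.6]
gripper_width: -0.0
grasp_force: 0.0
```

Request:
{"name": "apply_moves", "arguments": {
  "commands": [
    [0.2, [0.5, 1, 0], 0],
    [0.2, [0.5, 1, 0], 0],
    [0.2, [0.5, 1, 0], 0],
    [0.2, [0, 0, 0], 0],
    [0.2, [0, 0, 0], 0],
    [0.2, [0, 0, 0], 0]
  ]
}}

```text
t: 42.7
tool_pos: [0.3847, 0.2989, 0.2279]
tool_rot: [0.0, 0.033, 0.999, -0.0]
contact_force: [0.3, 0.0, 0.4]
gripper_width: 0.397
grasp_force: 0.0
```

```bash
python3 - <<'E'
from jars import *
o=get_obs();print(o["tool_pos"],o["t"])
p,d,ci,T=shot("top");C=cloud(ci,T,d);A=(C[...,:2]-AC)@np.c_[AX,AY]
k=(A[...,1]>-.17)&(A[...,1]<.0)&(A[...,0]>-.09)&(A[...,0]<.06)&(C[...,2]>.1)
print("hatch z",np.percentile(C[k][:,2],[5,50,95]))
H,S,V=cv2.split(cv2.cvtColor(p,cv2.COLOR_BGR2HSV))
t=(S>100)&(H>4)&(H<16)&(V>110)&(C[...,2]>.12)&(C[...,2]<.2)&(A[...,0]>0)&(A[...,0]<.1)&(A[...,1]>.05)
v,u=np.where(t)
for zz in(.15,.157,.162):
    w=onplane(ci,T,np.c_[u,v],zz);a=(w[:,:2]-AC)@np.c_[AX,AY];print(zz,"tab",len(a),a.min(0),a.max(0),a.mean(0))
print("tab z",np.percentile(C[t][:,2],[10,50,90]))
p2,d2,ci2,T2=shot("side");m=cv2.cvtColor(p2,cv2.COLOR_BGR2HSV)
cv2.imwrite("pics/c6.png",np.hstack([cv2.resize(p[170:270,145:265],(480,400),interpolation=cv2.INTER_CUBIC),cv2.resize(p2[115:195,190:286],(320,267),interpolation=cv2.INTER_CUBIC).__class__ and cv2.copyMakeBorder(cv2.resize(p2[115:195,190:286],(320,267)),0,133,0,0,cv2.BORDER_CONSTANT)]))
E
```

```text
[0.3847 0.2989 0.2279] 42.7
hatch z [0.1462 0.1509 0.1556]
0.15 tab 63 [0.0191 0.1223] [0.0423 0.146 ] [0.0306 0.134 ]
0.157 tab 63 [0.0184 0.12  ] [0.0414 0.1436] [0.0298 0.1317]
0.162 tab 63 [0.0178 0.1185] [0.0407 0.1419] [0.0292 0.1301]
tab z [0.1594 0.1616 0.1644]
```

View pics/c6.png

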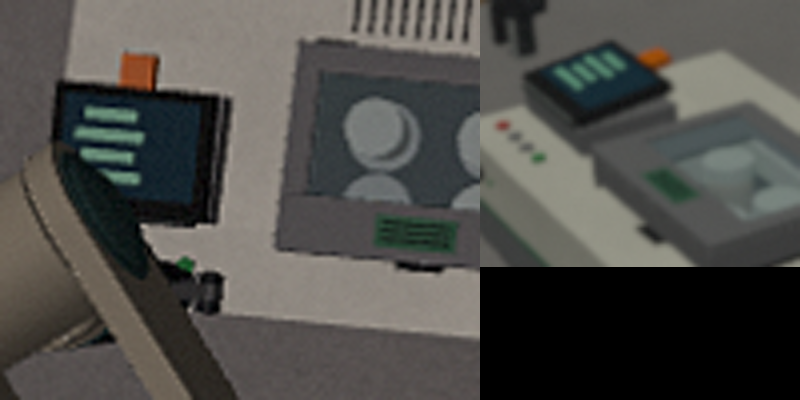

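The hatch is latched (top at z ≈ 0.151, about 0.153 expected) with the jars visible through its window. The orange tab is at (140,70) in the crop, local (0.030, 0.131), with its top at z ≈ 0.160. That gives a display angle of about 0.1 rad. I'll move above the tab.

```bash
python3 - <<'E'
from jars import *
plan(a2w(.033,.131,.1415))
E
```

```text
t 42.80 tcp [0.3849 0.2986 0.2277] yawY 86.1 units [-7.91  2.91  4.31] F [-0.3  0.6 -0.2] w 0.40 g 0.0
```

Request:
{"name": "apply_moves", "arguments": {
  "commands": [
    [0, [-1, 0.35, 0], 0],
    [0, [-1, 0.35, 0], 0],
    [0, [-1, 0.35, 0], 0],
    [0, [-1, 0.35, 0], 0],
    [0, [-1, 0.35, 0], 0],
    [0, [-1, 0.35, 0], 0],
    [0, [-1, 0.4, 0], 0],
    [0, [-0.9, 0.4, 0], 0],
    [0, [0, 0, 0], 0],
    [0, [0, 0, 0], 0]
  ]
}}

```text
t: 43.63
tool_pos: [0.5467, 0.3457, 0.2267]
tool_rot: [-0.001, 0.034, 0.999, -0.0]
contact_force: [-0.1, -0.6, 1.0]
gripper_width: 0.498
grasp_force: 0.0
```

```bash
python3 - <<'E'
from jars import *
plan(a2w(.033,.131,.1415))
p,d,ci,T=shot("wrist")
cv2.imwrite("pics/w7.png",p)
H,S,V=cv2.split(cv2.cvtColor(p,cv2.COLOR_BGR2HSV))
m=((S>120)&(H>4)&(H<18)&(V>70)).astype(np.uint8)
n,l,s,c=cv2.connectedComponentsWithStats(m)
for i in range(1,n):
    if s[i,4]>60: w=onplane(ci,T,c[i],.16)[0];print(c[i],s[i],w,w2a(w))
E
```

```text
t 43.63 tcp [0.5467 0.3457 0.2267] yawY 86.1 units [-0.    0.01  4.26] F [-0.1 -0.6  1. ] w 0.50 g 0.0
[322.8878 207.7806] [307 193  33  31 998] [0.5425 0.3478 0.16  ] [0.0288 0.1326]
[457.9017 377.8324] [450 366  16  23 173] [0.7213 0.466  0.16  ] [0.1994 0.2624]
```

View pics/w7.png

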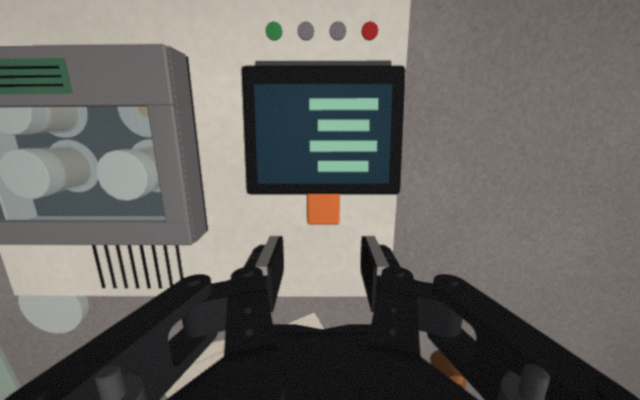

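The tab, at (323,208), is centred between the fingers and agrees with the top view to within 2 mm. Descending and pinching.

Request:
{"name": "apply_moves", "arguments": {
  "commands": [
    [0, [0, 0.05, 1], 0],
    [0, [0, 0, 1], 0],
    [0, [0, 0, 1], 0],
    [0, [0, 0, 0.8], 0],
    [0, [0, 0, 0.45], 0],
    [0, [0, 0, 0], 0],
    [1, [0, 0, 0], 0],
    [1, [0, 0, 0], 0],
    [1, [0, 0, 0], 0],
    [1, [0, 0, 0], 0]
  ],
  "force": 45
}}

```text
t: 44.52
tool_pos: [0.5461, 0.3466, 0.1441]
tool_rot: [0.0, 0.034, 0.999, -0.001]
contact_force: [-4.1, -5.8, 0.5]
gripper_width: 0.29
grasp_force: 46.0
```

```bash
python3 - <<'E'
from jars import *
plan(a2w(.033,.131,.1415));hz=.139;hx=-.079
o=get_obs();a=w2a(o["tool_pos"]);print(a)
for th in np.linspace(.1,.785,8):
    print(round(th,3),hx+.11*np.cos(th)-.006*np.sin(th),hz+.11*np.sin(th)+.006*np.cos(th))
E
```

```text
t 44.52 tcp [0.5461 0.3466 0.1441] yawY 86.1 units [-0.03 -0.03  0.13] F [-4.1 -5.8  0.5] w 0.29 g 46.0
[0.0324 0.1317]
0.1 0.02985145768070187 0.15595170082281926
0.198 0.027674492807737296 0.16650550098093114
0.296 0.024476825726855462 0.17679611802148454
0.394 0.020289052935529444 0.18672508739819796
0.491 0.015151244640064985 0.19619740494748547
0.589 0.009112561348593003 0.20512243592450627
0.687 0.0022307834845895 0.2134147822309502
0.785 -0.005428241478240227 0.22099509953659346
```

Request:
{"name": "apply_moves", "arguments": {
  "commands": [
    [1, [0.11, 0, -0.53], 0],
    [1, [0.16, 0, -0.52], 0],
    [1, [0.21, 0, -0.5], 0],
    [1, [0.26, 0, -0.47], 0],
    [1, [0.3, 0, -0.45], 0],
    [1, [0.34, 0, -0.42], 0],
    [1, [0, 0, 0], 0],
    [1, [0, 0, 0], 0]
  ]
}}

```text
t: 45.18
tool_pos: [0.518, 0.3486, 0.2026]
tool_rot: [0.001, 0.034, 0.999, -0.001]
contact_force: [-2.7, -8.3, -2.6]
gripper_width: 0.291
grasp_force: 50.3
```

```bash
cat > disp.py <<'E'
from jars import *
plan(a2w(-.0054+.0026,.1317,.221-.0118));a=w2a(get_obs()["tool_pos"]);print(a)
for name in("top","wrist","side"):
    p,d,ci,T=shot(name,"d_%s.png"%name);C=cloud(ci,T,d);A=(C[...,:2]-AC)@np.c_[AX,AY]
    k=(d>0)&(A[...,1]>.085)&(A[...,1]<.18)&(A[...,0]>-.07)&(A[...,0]<.0)&(C[...,2]>.135)&(C[...,2]<.24)
    if name=="side": pass
    q=np.c_[A[k],C[k][:,2]]
    if len(q)<50: print(name,len(q));continue
    rng=np.random.default_rng(0);best=0
    for _ in range(300):
        s=q[rng.choice(len(q),3,False)];nn=np.cross(s[1]-s[0],s[2]-s[0]);L=np.linalg.norm(nn)
        if L<1e-9: continue
        nn/=L
        if abs(nn[1])>.1 or abs(nn[2])<.3: continue
        g=abs((q-s[0])@nn)<.002
        if g.sum()>best: best=g.sum();G=g
    m=q[G].mean(0);n=np.linalg.svd(q[G]-m,full_matrices=False)[2][2];n*=np.sign(n[2]);print(name,len(q),best,"angle deg",np.degrees(np.arctan2(-n[0],n[2])),n,m)
E
python3 disp.py
```

```text
t 45.18 tcp [0.518  0.3486 0.2026] yawY 86.1 units [ 0.36 -0.   -0.33] F [-2.7 -8.3 -2.6] w 0.29 g 50.3
[0.0043 0.1318]
top 207 139 angle deg 36.901301211379206 [-0.6004  0.0029  0.7997] [-0.0334  0.1425  0.1896]
wrist 22473 20663 angle deg 38.77358933255965 [-0.6262 -0.0005  0.7796] [-0.035   0.1325  0.1908]
side 641 327 angle deg 38.57918380932211 [-0.6236 -0.0013  0.7817] [-0.0387  0.1319  0.1869]
```

Request:
{"name": "apply_moves", "arguments": {
  "commands": [
    [1, [0.2, 0, -0.21], 0],
    [1, [0.22, 0, -0.21], 0],
    [1, [0, 0, 0], 0],
    [1, [0, 0, 0], 0]
  ]
}}

```text
t: 45.67
tool_pos: [0.51, 0.3491, 0.2106]
tool_rot: [0.001, 0.034, 0.999, -0.001]
contact_force: [-0.5, -7.8, -3.4]
gripper_width: 0.295
grasp_force: 50.8
```

```bash
python3 disp.py
```

```text
t 45.67 tcp [0.51   0.3491 0.2106] yawY 86.1 units [-0.05 -0.    0.07] F [-0.5 -7.8 -3.4] w 0.29 g 50.8
[-0.0038  0.1317]
top 236 146 angle deg 44.67263216554164 [-0.703   0.0152  0.7111] [-0.0429  0.1401  0.1905]
wrist 20811 19241 angle deg 44.23858277247496 [-0.6976 -0.0003  0.7164] [-0.0368  0.1326  0.198 ]
side 648 322 angle deg 45.0824847595094 [-0.7081 -0.0003  0.7061] [-0.0421  0.1295  0.1922]
```

About 44.6°, averaged over the three views. Releasing and rising clear.

Request:
{"name": "apply_moves", "arguments": {
  "commands": [
    [0, [-0.03, 0, -0.03], 0],
    [0, [0, 0, 0], 0],
    [0, [0, 0, 0], 0],
    [0, [0, 0, 0], 0],
    [0, [0, 0, -0.5], 0],
    [0, [0, 0, -1], 0],
    [0, [0, 0, -1], 0],
    [0, [0, 0, -1], 0],
    [0, [0, 0, -1], 0],
    [0, [0, 0, 0], 0]
  ]
}}

```text
t: 46.65
tool_pos: [0.5114, 0.3506, 0.3058]
tool_rot: [0.004, 0.033, 0.999, 0.003]
contact_force: [0.4, -0.4, 1.4]
gripper_width: 0.495
grasp_force: 0.0
```

Request:
{"name": "apply_moves", "arguments": {
  "commands": [
    [0, [-1, 0, 0], 0],
    [0, [-1, 0, 0], 0],
    [0, [-1, 0, 0], 0],
    [0, [-1, 0, 0], 0],
    [0, [0, 0, 0], 0],
    [0, [0, 0, 0], 0]
  ]
}}

```text
t: 47.15
tool_pos: [0.5909, 0.3444, 0.298]
tool_rot: [-0.001, 0.034, 0.999, -0.0]
contact_force: [-0.2, 1.0, 0.2]
gripper_width: 0.5
grasp_force: 0.0
```

```bash
python3 disp.py; python3 - <<'E'
import cv2,numpy as np
a=cv2.imread("pics/d_top.png");b=cv2.imread("pics/d_side.png")
cv2.imwrite("pics/fin.png",np.vstack([cv2.resize(a[130:280,130:470],(680,300)),cv2.resize(b[90:370,150:490],(364,300))[:, :364].repeat(1,0) if 0 else cv2.copyMakeBorder(cv2.resize(b[90:370,150:490],(364,300)),0,0,0,316,cv2.BORDER_CONSTANT)]))
E
```

```text
t 47.15 tcp [0.5909 0.3444 0.298 ] yawY 86.1 units [ 4.   -0.04  4.45] F [-0.2  1.   0.2] w 0.50 g 0.0
[0.0773 0.1325]
top 40
wrist 9039 7351 angle deg 44.405259666482166 [-0.6997 -0.0005  0.7144] [-0.0373  0.1325  0.1973]
side 598 336 angle deg 43.94013834260367 [-0.6939 -0.007   0.72  ] [-0.0417  0.1312  0.1926]
```

View pics/fin.png

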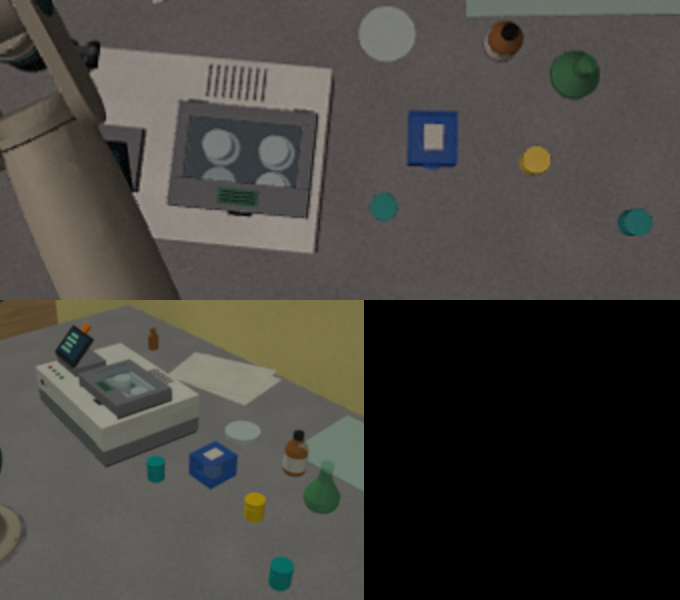

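The final views show the hatch shut over the jars, the blue box shut, the display holding at about 44.3° and the bystanders where they were. The gripper is clear of everything, so I'm handing in.

```bash
python3 -c "
from bench import job_done
print(job_done())"
```

```text
the job is handed in; nothing more can be done
None
```

The job is handed in after about 47 s of robot time: the red-capped standard is shut in its box, all three white-capped jars stand on their own pads under the latched hatch, the display measures about 44° and holds, and the bottle, flask, dish and look-alikes were left alone.

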